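# Renew the bushings of brace-joint housings

### The arm

A 7-joint arm with a two-finger parallel gripper is mounted at the origin on the work surface. World frame = base frame: x ahead of the robot, y to its left, z up, the work surface at z = 0. Lengths are in m, angles in rad, forces in N, time in s.
With the tool pointing down it reaches from about 0.4 to 0.85 m from the base axis. Payload 4.5 kg.
Tool frame: the origin (TCP) lies at the very end of the fingers, on their centre line; the grasp point (between the pads) lies 19 mm behind it (r.grip_point_offset is the distance from the TCP to the grasp point, in m); y points along the fingers, x is the direction in which the jaws open and shut, and the axes are right-handed (so a half turn about y gives the same grasp; the last joint's range is limited). The gripper opens to 88 mm and grips with 3 to 60 N. Pads are 18 mm wide; open, the fingers measure 123 mm over their backs; the gripper's body (75 mm by 187 mm) begins 45 mm behind the grasp point.
Start: joints at [-1.179, 0.689, -0.195, 1.565, 0.157, 0.902, -0.215], TCP at [0.219, 0.585, 0.239] pointing down, gripper open.
Joint ranges: [-3.01, 3.01], [-0.46, 2.08], [-1.47, 1.51], [0.13, 2.56], [-1, 4.14], [0.04, 2.09], [-2.66, 2.66]. Speed limits (rad/s): [2.57, 2.57, 3.14, 3.14, 3.14, 3.14, 3.14].

### API

Orientations are given as a unit quaternion [x, y, z, w].
In Python, from plant import get_state, snapshot, camera_params, job, r gives the robot as it stands.
- The arm moves only by the tool carry_out, never from a script. Its arguments are lists of equal length, an entry for each row: "offset": the shift along the world's x, y, z in m, a list of three; "twist": the turn about the world's z in degrees. In form: {"offset": [[tx, ty, tz], ...], "twist": [twist, ...]}. A call has 1 to 8 rows; each row shifts and turns the commanded pose from where the row before left it; what a row does not reach is not made up. A row lasts 1/8 s, in which the tool goes at most 62.5 mm and 10.7 degrees, less where a joint would pass 70% of its speed; a pose out of reach is approached as far as the arm can. A call with a gripper value outside its range is refused whole. "grip" is the finger opening in m, from 0 to 0.0881, set as the call begins (left out, the last holds). The fingers move at their own pace and stop on an object; "newtons" is the grip in N (left out, the last holds). Time passes only in rows, so rows that do not move let the fingers close. It gives the time, the measured TCP pose, the force and the opening at its end, in the units of the state.
- get_state(): the state, without advancing time (a new reading comes with each control period).
- snapshot(name): name is "side" or "top" or "wrist"; returns the picture (480x640x3 uint8, red, green, blue); there is no depth.
- camera_params(name): a dict with "camera_matrix" (3x3 intrinsics, pixels), "dist_coeffs" ([k1, k2, p1, p2, k3] as OpenCV has them; the pictures are not rectified), "eye" and "orientation" of the camera in the world. Camera axes: x right, y up, looking along -z (the intrinsics and any distortion apply to the point x, -y, -z); pixel columns grow to the right and rows downward; lengths in m; the calibration is good to about 2 mm. A picture is of the moment at which its call begins: read the wrist's pose just before it. camera_params takes no time and is no camera call; for the wrist camera it gives the pose at the moment of the call.
- job.finish_job(): hands the job in, once; it reports no verdict.
The state is a dict: "clock": time; "q": joint angles; "qd": joint speeds; "joint_torque": joint torques, N m; "tool_pos": TCP position; "eef_rot": TCP orientation; "contact_force": force on the tool from outside, world axes, zero at the start; "moment": the same for the moment, N m; "opening": opening from 0.0 (shut) to 1.0 (fully open).
Only numpy, scipy, OpenCV 4.12 (cv2) and the standard library are available. Lean on these libraries where they do the work, as an engineer would, in place of code of your own. Each camera call takes 0.05 s, during which the arm holds its last target. There are 200 camera calls.

### The job

Renew the bushings of the three brace-joint housings: set each housing that still holds a worn blue bushing on the push-out stand so that the pin pokes the bushing up through the hole underneath, without tipping the housing over, and put every worn bushing into the red scrap tray. Finish with all three housings (one may be empty from the start) lying flat on the green mat, each with one new brass bushing dropped into its recess and fully home. Leave the jar, the tape and the wrench alone.

Things in the scene. Friction and masses are not known exactly. Their poses are not given: they have to be found in the camera images.
- housing1: loose aluminium joint housing, 60 (x) x 44 (y) x 26 (z) mm block; origin at the centre of its underside, z up. Central round recess 27.5 mm wide, 18 mm deep, open on top with a 1.5 mm chamfer; through the 8 mm floor left below it runs a 17 mm wide access hole. About 0.16 kg. Starts on the cardboard sheet to the left; some have a worn bushing in the recess, some none
- worn1: worn bushing: blue plastic cylinder 26 mm across, 18 mm tall, closed underneath, with a black spot on top; origin at the centre of its underside. About 0.03 kg. Sits loosely but with no room for fingers in the recess of housing1, its top flush with the housing's top (origin 8 mm above the housing's origin). Absent (None) if that housing is already empty
- new1: new bushing: brass-coloured cylinder 26 mm across, 18 mm tall, closed underneath, with a black spot on top; origin at the centre of its underside; about 0.06 kg. Starts upright on the white sheet (3 mm thick) at the far side. The three are alike: any may go into any housing; fully home its origin is 8 mm above the housing's origin and its top flush
- housing2: loose aluminium joint housing, 60 (x) x 44 (y) x 26 (z) mm block; origin at the centre of its underside, z up. Central round recess 27.5 mm wide, 18 mm deep, open on top with a 1.5 mm chamfer; through the 8 mm floor left below it runs a 17 mm wide access hole. About 0.16 kg. Starts on the cardboard sheet to the left; some have a worn bushing in the recess, some none
- worn2: worn bushing: blue plastic cylinder 26 mm across, 18 mm tall, closed underneath, with a black spot on top; origin at the centre of its underside. About 0.03 kg. Sits loosely but with no room for fingers in the recess of housing2, its top flush with the housing's top (origin 8 mm above the housing's origin). Absent (None) if that housing is already empty
- new2: new bushing: brass-coloured cylinder 26 mm across, 18 mm tall, closed underneath, with a black spot on top; origin at the centre of its underside; about 0.06 kg. Starts upright on the white sheet (3 mm thick) at the far side. The three are alike: any may go into any housing; fully home its origin is 8 mm above the housing's origin and its top flush
- housing3: loose aluminium joint housing, 60 (x) x 44 (y) x 26 (z) mm block; origin at the centre of its underside, z up. Central round recess 27.5 mm wide, 18 mm deep, open on top with a 1.5 mm chamfer; through the 8 mm floor left below it runs a 17 mm wide access hole. About 0.16 kg. Starts on the cardboard sheet to the left; some have a worn bushing in the recess, some none
- worn3: worn bushing: blue plastic cylinder 26 mm across, 18 mm tall, closed underneath, with a black spot on top; origin at the centre of its underside. About 0.03 kg. Sits loosely but with no room for fingers in the recess of housing3, its top flush with the housing's top (origin 8 mm above the housing's origin). Absent (None) if that housing is already empty
- new3: new bushing: brass-coloured cylinder 26 mm across, 18 mm tall, closed underneath, with a black spot on top; origin at the centre of its underside; about 0.06 kg. Starts upright on the white sheet (3 mm thick) at the far side. The three are alike: any may go into any housing; fully home its origin is 8 mm above the housing's origin and its top flush
- stand: fixed push-out stand: dark base plate 110 (x) x 100 (y) x 8 mm, on it a steel anvil block 54 (x) x 38 (y) mm whose top is 30 mm above the bench; origin at the centre of the base's underside
- pin_top (a point): top centre of the fixed upright push-out pin, 11 mm thick with a chamfered tip, which stands 20 mm out of the anvil's centre (tip 50 mm above the bench). A housing set down flat on the anvil over the pin has its bushing lifted 12 mm proud of the housing's top, where it can be gripped
- mat: fixed green mat for finished housings, 320 (x) x 150 (y) x 4 mm; origin at the centre of its underside. Room for three housings side by side along its x
- scrap: fixed red open scrap tray, 150 x 150 mm outside, 35 mm high, 4 mm walls and floor; origin at the centre of its underside
- jar: bystander: jar with a white lid, 60 mm across, 75 mm tall; origin at the centre of its underside. Leave alone
- tape: bystander: roll of brown tape lying flat, 90 mm across, 25 mm high; origin at the centre of its underside. Leave alone
- wrench: bystander: steel wrench lying flat; origin on its underside near its middle. Leave alone

How it is judged:
On the way, in this order (a step that is already met when the one before it is completed fails the run):
1. a worn bushing has been poked up by the pin, standing at least 8 mm proud of its housing on the stand (((horizontal distance between housing1 and pin_top below 0.006 m and horizontal distance between worn1 and housing1 below 0.004 m and z of worn1 in the frame of housing1 between 0.016 and 0.026 m) or (horizontal distance between housing2 and pin_top below 0.006 m and horizontal distance between worn2 and housing2 below 0.004 m and z of worn2 in the frame of housing2 between 0.016 and 0.026 m) or (horizontal distance between housing3 and pin_top below 0.006 m and horizontal distance between worn3 and housing3 below 0.004 m and z of worn3 in the frame of housing3 between 0.016 and 0.026 m))), for 0.2 s.
2. with one worn bushing out of its housing, another has been poked up by the pin ((((horizontal distance between housing1 and pin_top below 0.006 m and horizontal distance between worn1 and housing1 below 0.004 m and z of worn1 in the frame of housing1 between 0.016 and 0.026 m) and (horizontal distance between worn2 and housing2 above 0.03 m or horizontal distance between worn3 and housing3 above 0.03 m)) or ((horizontal distance between housing2 and pin_top below 0.006 m and horizontal distance between worn2 and housing2 below 0.004 m and z of worn2 in the frame of housing2 between 0.016 and 0.026 m) and (horizontal distance between worn1 and housing1 above 0.03 m or horizontal distance between worn3 and housing3 above 0.03 m)) or ((horizontal distance between housing3 and pin_top below 0.006 m and horizontal distance between worn3 and housing3 below 0.004 m and z of worn3 in the frame of housing3 between 0.016 and 0.026 m) and (horizontal distance between worn1 and housing1 above 0.03 m or horizontal distance between worn2 and housing2 above 0.03 m)))), for 0.2 s.
At the end, for the whole second after the job is handed in: Every worn bushing lies in the red tray; all three housings lie flat (within 0.1 rad), centred over the green mat's area and resting on it; each has a new bushing in its recess, within 2.5 mm of fully home and 3 mm of its centre; everything is at rest (x of worn1 in the frame of scrap between -0.075 and 0.075 m and y of worn1 in the frame of scrap between -0.075 and 0.075 m and z of each of worn1, worn2, worn3 in the frame of scrap below 0.045 m and x of housing1 in the frame of mat between -0.16 and 0.16 m and y of housing1 in the frame of mat between -0.075 and 0.075 m and z of each of housing1, housing2, housing3 in the frame of mat below 0.01 m and angle between each of housing1, housing2, housing3's own z axis and vertical below 0.1 rad and ((horizontal distance between new1 and housing1 below 0.003 m and z of new1 in the frame of housing1 between 0.005 and 0.0105 m) or (horizontal distance between new2 and housing1 below 0.003 m and z of new2 in the frame of housing1 between 0.005 and 0.0105 m) or (horizontal distance between new3 and housing1 below 0.003 m and z of new3 in the frame of housing1 between 0.005 and 0.0105 m)) and linear speed of each of housing1, worn1, new1, housing2, worn2, new2, housing3, worn3, new3 below 0.02 m/s and x of worn2 in the frame of scrap between -0.075 and 0.075 m and y of worn2 in the frame of scrap between -0.075 and 0.075 m and x of housing2 in the frame of mat between -0.16 and 0.16 m and y of housing2 in the frame of mat between -0.075 and 0.075 m and ((horizontal distance between new1 and housing2 below 0.003 m and z of new1 in the frame of housing2 between 0.005 and 0.0105 m) or (horizontal distance between new2 and housing2 below 0.003 m and z of new2 in the frame of housing2 between 0.005 and 0.0105 m) or (horizontal distance between new3 and housing2 below 0.003 m and z of new3 in the frame of housing2 between 0.005 and 0.0105 m)) and x of worn3 in the frame of scrap between -0.075 and 0.075 m and y of worn3 in the frame of scrap between -0.075 and 0.075 m and x of housing3 in the frame of mat between -0.16 and 0.16 m and y of housing3 in the frame of mat between -0.075 and 0.075 m and ((horizontal distance between new1 and housing3 below 0.003 m and z of new1 in the frame of housing3 between 0.005 and 0.0105 m) or (horizontal distance between new2 and housing3 below 0.003 m and z of new2 in the frame of housing3 between 0.005 and 0.0105 m) or (horizontal distance between new3 and housing3 below 0.003 m and z of new3 in the frame of housing3 between 0.005 and 0.0105 m))); the robot touches nothing.
It fails at once if the jar is moved by more than 3 cm (distance of jar from where it was at the start of the episode above 0.03 m).
It fails at once if the tape is moved by more than 3 cm (distance of tape from where it was at the start of the episode above 0.03 m).
It fails at once if the wrench is moved by more than 3 cm (distance of wrench from where it was at the start of the episode above 0.03 m).
It fails at once if a housing is tipped by more than 1 rad (angle between any of housing1, housing2, housing3's own z axis and vertical above 1 rad).
Of worn1, worn2, worn3 only 2 to 3 are there at a start; the rules pass over those that are not, and their reading is None.
At some moment in a run one of new1, new2, new3 may be knocked a few centimetres aside while the robot is not near it.
It also fails if it takes over 210 s, if anything falls off the work surface, if the arm or the gripper's body presses on something with over 40 N, if the wrist force passes 120 N, or if a joint passes its speed limit or range.

## Working session

There is one attempt and no reset: what is moved stays moved. The work goes in short steps, Python scripts to look and compute and a tool call to move; the robot and the scene stay as the last step left them, time stands still between calls to the robot, and variables do not carry over. Pictures are saved under pics/ and viewed, about 12 in all and at most 16, crops included, and the job is handed in when it is done.

Besides the shell and the picture viewer there is one more tool, called as a command line: name --pt "numbers of a row" for each row, then --argument value for the rest. carry_out: Moves the arm, as the interface text tells. Its arguments: {"type":"object","properties":{"offset":{"type":"array"},"twist":{"type":"array"},"grip":{"type":"number"},"newtons":{"type":"number"}},"required":["offset","twist"]}

```bash
mkdir -p pics; ls; cat > h.py <<'E'
import numpy as np, cv2
from plant import get_state, snapshot, camera_params, job, r
from scipy.spatial.transform import Rotation as R
def ray(p,uv):
    K=np.array(p["camera_matrix"]);d=np.array(p["dist_coeffs"])
    u=cv2.undistortPoints(np.array(uv,float).reshape(-1,1,2),K,d).reshape(-1,2)
    v=np.c_[u[:,0],-u[:,1],-np.ones(len(u))]
    return np.array(p["eye"]),R.from_quat(p["orientation"]).apply(v)
def onplane(p,uv,z):
    e,d=ray(p,uv); return e+d*((z-e[2])/d[:,2])[:,None]
def pix(p,X):
    K=np.array(p["camera_matrix"]);d=np.array(p["dist_coeffs"])
    c=R.from_quat(p["orientation"]).inv().apply(np.array(X,float).reshape(-1,3)-np.array(p["eye"]))
    c=c*[1,-1,-1]
    return cv2.projectPoints(c,np.zeros(3),np.zeros(3),K,d)[0].reshape(-1,2)
def shot(n,f):
    p=camera_params(n);im=snapshot(n);cv2.imwrite(f"pics/{f}.png",im[:,:,::-1]);return p,im
E
python3 - <<'E'
from h import *
print(get_state())
for n in("top","side","wrist"):
    p,im=shot(n,n+"0");print(n,p)
E
```

```text
pics
{'clock': 0.0, 'q': array([-1.17921887,  0.68995203, -0.19451423,  1.56637036,  0.15729343,
        0.90251063, -0.21512616]), 'qd': array([ 0.00032009, -0.00093962, -0.00121751,  0.00073523,  0.00053984,
        0.00012497, -0.00061073]), 'joint_torque': array([ 1.56835395e-04, -5.27546239e+01, -1.26709040e+00, -1.53428757e+01,
       -5.27182524e-02,  6.53525072e-03,  1.73994613e-04]), 'tool_pos': array([0.21869015, 0.58479749, 0.23792298]), 'eef_rot': array([ 0.58138823,  0.40256108, -0.40357794, -0.58056623]), 'contact_force': array([ 0.02374603,  0.1535758 , -0.17246953]), 'moment': array([ 0.00217771, -0.02786776,  0.0140423 ]), 'opening': 1.0029634380550863}
top {'camera_matrix': array([[571.77227787,   0.        , 318.09083193],
       [  0.        , 571.77227787, 237.12767385],
       [  0.        ,   0.        ,   1.        ]]), 'dist_coeffs': array([-0.17823062,  0.        ,  0.        ,  0.        ,  0.        ]), 'eye': array([0.48801568, 0.04177807, 1.37580782]), 'orientation': array([ 0.03237064, -0.03634844, -0.70395935,  0.70857051])}
side {'camera_matrix': array([[487.49769739,   0.        , 313.80420511],
       [  0.        , 487.49769739, 236.99692204],
       [  0.        ,   0.        ,   1.        ]]), 'dist_coeffs': array([0.03055127, 0.        , 0.        , 0.        , 0.        ]), 'eye': array([0.34057657, 0.54604963, 0.76303016]), 'orientation': array([-0.08311505,  0.32444287,  0.91208518, -0.23649384])}
wrist {'camera_matrix': array([[388.06684725,   0.        , 321.05919969],
       [  0.        , 388.06684725, 239.59727043],
       [  0.        ,   0.        ,   1.        ]]), 'dist_coeffs': array([-0.05025517,  0.        ,  0.        ,  0.        ,  0.        ]), 'eye': array([0.13955417, 0.61410487, 0.38311884]), 'orientation': array([-0.13510655, -0.09190567,  0.56327556,  0.80995074])}
```

View pics/top0.png

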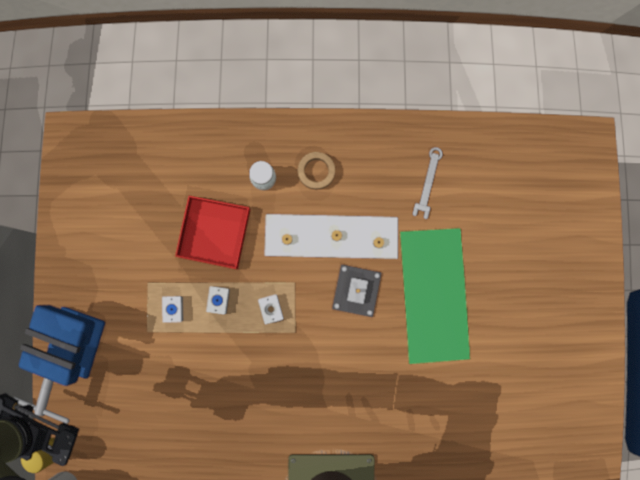

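View pics/side0.png

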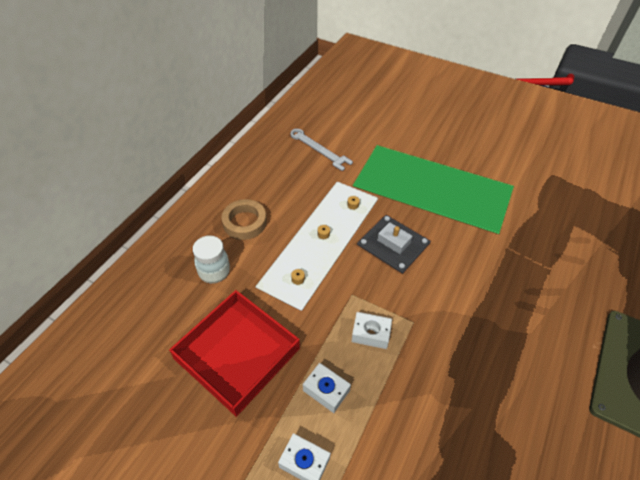

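The top view shows worn housings at px (172,309) and (217,300), and an empty one at (270,309). The new bushings are at (288,239), (337,235) and (379,242), the pin at about (358,290), the tray at (213,232) and the mat at (435,295). The side view agrees.

```bash
python3 - <<'E'
from h import *
for n in("top","side"):
    p=camera_params(n);im=cv2.imread(f"pics/{n}0.png");hsv=cv2.cvtColor(im,cv2.COLOR_BGR2HSV)
    def blobs(name,lo,hi,z,amin,amax,roi):
        m=cv2.inRange(hsv,np.array(lo),np.array(hi));k=np.zeros_like(m);x0,y0,x1,y1=roi;k[y0:y1,x0:x1]=m[y0:y1,x0:x1]
        for c in cv2.findContours(k,cv2.RETR_EXTERNAL,cv2.CHAIN_APPROX_NONE)[0]:
            a=cv2.contourArea(c)
            if amin<a<amax:
                rc=cv2.minAreaRect(c);b=onplane(p,cv2.boxPoints(rc),z);ctr=b.mean(0)
                e=b[1]-b[0];f=b[2]-b[1];l=e if np.hypot(*e[:2])>np.hypot(*f[:2]) else f
                print(n,name,np.round(rc[0],1),a,"xy",ctr[:2].round(4),"size",np.hypot(*e[:2]).round(3),np.hypot(*f[:2]).round(3),"longang",np.degrees(np.arctan2(l[1],l[0])).round(1))
    if n=="top":
        R1=(145,280,300,335);R2=(262,212,400,260)
    else: R1=(270,300,420,480);R2=(255,180,380,310)
    blobs("blue",(100,120,40),(130,255,255),.028,20,2000,R1)
    blobs("white",(0,0,140),(180,45,255),.028,100,4000,R1)
    blobs("brass",(10,80,60),(30,255,255),.021,15,600,R2)
    blobs("red",(0,150,60),(8,255,255),.035,1000,90000,(0,0,640,480) if n=="side" else (170,190,255,275))
    blobs("green",(50,120,60),(80,255,255),.004,1000,90000,(0,0,640,480))
    blobs("pin",(8,80,60),(30,255,255),.05,3,600,(345,280,372,305) if n=="top" else (385,220,412,240))
    if n=="top": blobs("stand",(0,0,30),(180,60,110),.008,300,4000,(325,255,390,325))
E
```

```text
top blue [171. 309.] 57.0 xy [0.4459 0.3824] size 0.02 0.02 longang -44.7
top blue [217. 300.] 56.0 xy [0.4688 0.2722] size 0.019 0.019 longang -89.3
top white [171. 309.] 457.0 xy [0.4459 0.3824] size 0.044 0.061 longang -178.9
top white [270.2 308.9] 477.0 xy [0.4493 0.146 ] size 0.046 0.062 longang -163.4
top white [216.7 299.7] 459.0 xy [0.4694 0.2728] size 0.062 0.046 longang -7.2
top red [212.4 231.5] 3988.0 xy [0.631  0.2858] size 0.154 0.157 longang -101.7
top green [434.8 295.2] 7498.0 xy [ 0.4836 -0.2491] size 0.147 0.317 longang -176.3
top pin [357.5 290. ] 5.0 xy [ 0.495  -0.0573] size 0.007 0.005 longang -89.8
top stand [356.4 290.3] 1727.0 xy [ 0.4946 -0.058 ] size 0.108 0.098 longang -11.1
side blue [303.5 458. ] 243.0 xy [0.447  0.3816] size 0.024 0.024 longang -151.0
side blue [326.5 384.5] 178.5 xy [0.4688 0.2715] size 0.024 0.024 longang 117.5
side white [303.6 459.7] 1494.5 xy [0.4461 0.383 ] size 0.05 0.063 longang -177.5
side white [325.5 386.8] 1225.0 xy [0.4689 0.2751] size 0.054 0.065 longang 172.3
side white [371.5 329.8] 1069.5 xy [0.4476 0.1505] size 0.059 0.063 longang -163.9
side white [294.5 304.5] 127.5 xy [0.5854 0.1716] size 0.047 0.018 longang -150.9
side brass [272.3 305. ] 419.0 xy [0.622  0.1878] size 0.031 0.09 longang 178.3
side brass [297.5 276.5] 153.5 xy [0.6132 0.1139] size 0.024 0.033 longang 119.8
side brass [323.5 231.5] 126.0 xy [ 0.6225 -0.0043] size 0.022 0.034 longang 117.9
side brass [353.5 202. ] 110.0 xy [ 0.6059 -0.1051] size 0.023 0.034 longang 115.7
side red [235.2 347.7] 8799.0 xy [0.629  0.2864] size 0.172 0.18 longang 163.9
side green [432.5 186.9] 6961.5 xy [ 0.4887 -0.2471] size 0.166 0.346 longang -177.1
side pin [396.1 230.5] 36.5 xy [ 0.4918 -0.0522] size 0.024 0.01 longang -75.3
side pin [403.  224.5] 69.5 xy [ 0.4861 -0.0726] size 0.031 0.023 longang -150.9
```

carry_out --pt "0.032 -0.029 -0.015" --pt "0.032 -0.029 -0.015" --pt "0.033 -0.029 -0.015" --pt "0.032 -0.029 -0.015" --pt "0.033 -0.029 -0.015" --pt "0.032 -0.029 -0.015" --pt "0.033 -0.029 -0.015" --pt "0 0 0" --twist '[3,3,3,3,3,3,3.5,0]'

```text
clock: 1.15
tool_pos: [0.4492, 0.3773, 0.1321]
eef_rot: [-0.499, -0.501, 0.504, 0.496]
contact_force: [-0.9, 0.3, 0.6]
opening: 1.0
```

```bash
cat >> h.py <<'E'
def pose():
    s=get_state();q=R.from_quat(s["eef_rot"]).as_matrix()
    return np.array(s["tool_pos"]),np.degrees(np.arctan2(q[1,0],q[0,0])),q
HSVR=dict(blue=((100,120,30),(130,255,255)),white=((0,0,150),(180,50,255)),brass=((12,90,60),(30,255,255)))
def find(p,im,col,z,amin=300):
    hsv=cv2.cvtColor(im,cv2.COLOR_RGB2HSV);m=cv2.inRange(hsv,*map(np.array,HSVR[col]))
    out=[]
    for c in cv2.findContours(m,cv2.RETR_EXTERNAL,cv2.CHAIN_APPROX_NONE)[0]:
        a=cv2.contourArea(c)
        if a<amin: continue
        w=onplane(p,c.reshape(-1,2),z)[:,:2]
        rc=cv2.minAreaRect(w.astype(np.float32)*1000);cc,cr=cv2.minEnclosingCircle(w.astype(np.float32)*1000)
        b=cv2.boxPoints(rc);e=b[1]-b[0];f=b[2]-b[1];l=e if np.hypot(*e)>np.hypot(*f) else f
        ang=(np.degrees(np.arctan2(l[1],l[0]))+90)%180-90
        u=c.reshape(-1,2).mean(0)
        print(col,"px",u.round(),"A",a,"rect",np.round(rc[0],1),"size",np.round(rc[1],1),"ang",ang.round(1),"circ",np.round(cc,1),round(cr,1))
E
python3 - <<'E'
from h import *
t,a,q=pose();print(t,a,q.round(3),get_state()["clock"])
p,im=shot("wrist","w1");print(p["eye"]-t)
find(p,im,"blue",.028);find(p,im,"white",.028,1000)
E
```

```text
[0.44916345 0.37725283 0.1320565 ] 90.56756981482874 [[-0.01   0.    -1.   ]
 [ 1.    -0.005 -0.01 ]
 [-0.005 -1.     0.   ]] 1.15
[-0.08459731 -0.00064864  0.14510412]
blue px [172. 264.] A 877.5 rect [468.9 271.8] size [24.2 24.6] ang -89.1 circ [468.9 271.7] 12.7
blue px [328. 235.] A 974.0 rect [446.1 380.7] size [24.2 24.4] ang -89.2 circ [446.1 380.8] 12.5
blue px [619. 128.] A 5690.0 rect [377.1 558.3] size [108.1  42.6] ang 14.3 circ [372.1 578. ] 54.0
white px [170. 261.] A 4674.5 rect [469.5 270.9] size [44.9 61.1] ang -7.1 circ [469.3 271.2] 36.9
white px [328. 232.] A 5983.5 rect [444.6 380.4] size [65.1 45. ] ang 2.6 circ [445.1 380.5] 38.0
white px [ 17. 229.] A 1981.5 rect [448.3 164.7] size [29.4 78.1] ang -14.8 circ [446.7 158.9] 40.0
```

View pics/w1.png

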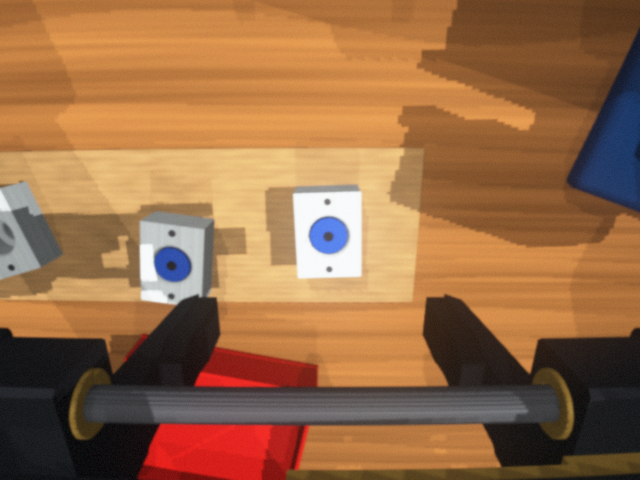

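The wrist view shows housing 1 at px (328,235), with its bushing centre at (0.446, 0.381). I'm descending and gripping it.

carry_out --pt "-0.003 0.0035 -0.04" --pt "0 0 -0.045" --pt "0 0 -0.03" --pt "0 0 -0.01" --pt "0 0 0" --twist '[0.5,0.5,0,0,0]'

```text
clock: 1.82
tool_pos: [0.4421, 0.387, 0.009]
eef_rot: [0.491, 0.509, -0.509, -0.491]
contact_force: [-0.4, 0.1, -0.6]
opening: 1.001
```

carry_out --pt "0 0 0" --pt "0 0 0" --pt "0 0 0" --pt "0 0 0" --pt "0 0 0" --pt "0 0 0" --twist '[0,0,0,0,0,0]' --grip 0.03 --newtons 30

```text
clock: 2.58
tool_pos: [0.443, 0.3852, 0.0088]
eef_rot: [-0.492, -0.508, 0.509, 0.491]
contact_force: [0.5, -2.8, 2.9]
opening: 0.494
```

carry_out --pt "0 0 0.02" --pt "0 0 0.05" --pt "0 0 0.04" --pt "0.005 -0.05 0" --pt "0.005 -0.06 0" --pt "0.005 -0.06 0" --pt "0.005 -0.06 0" --pt "0.005 -0.06 0" --twist '[0,0,0,-3,-3,-3,-3,0]'

```text
clock: 3.58
tool_pos: [0.4685, 0.0948, 0.1199]
eef_rot: [0.542, 0.456, -0.454, -0.541]
contact_force: [1.5, -0.1, -2.6]
opening: 0.491
```

carry_out --pt "0 -0.05 0" --pt "0 0 0" --pt "0 0 0" --pt "0 0 0" --twist '[0,0,0,0]'

```text
clock: 4.08
tool_pos: [0.4683, 0.0481, 0.1192]
eef_rot: [-0.541, -0.456, 0.455, 0.541]
contact_force: [0.5, -0.2, -1.5]
opening: 0.494
```

```bash
python3 - <<'E'
from h import *
t,a,q=pose();print(t,a,get_state()["opening"])
p,im=shot("wrist","w2")
print(pix(p,[t,t-q[:,1]*.019,[.495,-.0575,.05]]).round(0))
find(p,im,"blue",t[2]+.0185)
E
```

```text
[0.46828659 0.04808306 0.11918216] 80.1750598376023 0.49429238240251494
[[323. 318.]
 [323. 343.]
 [166. 322.]]
blue px [320. 349.] A 2891.0 rect [471.3  46.3] size [25.6 25.2] ang 2.7 circ [471.5  46.6] 13.0
```

View pics/w2.png

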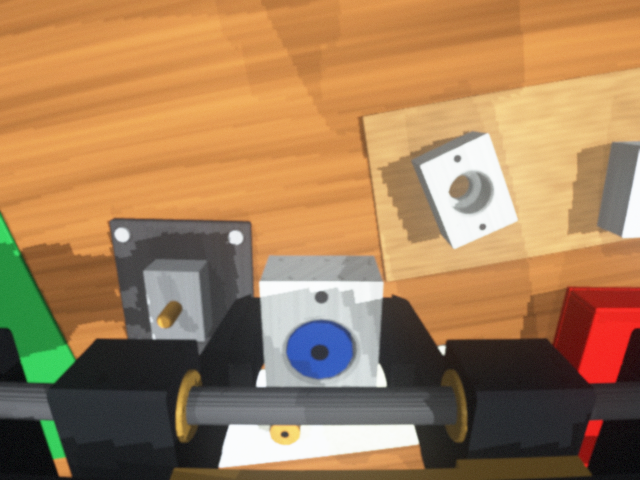

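The wrist view shows the bushing centred in the hand at px (320,349) and the pin tip at about (164,322). I'll measure the tip more closely.

```bash
python3 - <<'E'
from h import *
p=camera_params("wrist");im=cv2.imread("pics/w2.png");hsv=cv2.cvtColor(im,cv2.COLOR_BGR2HSV)
m=cv2.inRange(hsv,(10,90,40),(30,255,255))
k=np.zeros_like(m);k[295:335,150:195]=m[295:335,150:195]
ys,xs=np.nonzero(k);print(len(xs));pts=np.c_[xs,ys]
d=np.array([-.6,.8]);c=pts@d
print(pts[c>c.max()-1.5],pts[c<c.min()+1.5])
print(cv2.minAreaRect(pts.astype(np.float32)),pix(p,[[.495,-.0575,.05],[.495,-.0575,.03]]))
cv2.imwrite("pics/c2.png",cv2.resize(im[280:350,130:220],None,fx=6,fy=6,interpolation=cv2.INTER_NEAREST))
E
```

```text
400
[[157 322]
 [158 323]
 [158 324]
 [159 324]
 [159 325]
 [160 325]
 [161 325]
 [160 326]
 [161 326]
 [162 326]
 [162 327]
 [163 327]] [[174 301]
 [175 302]
 [176 302]
 [176 303]
 [177 303]
 [178 303]
 [177 304]
 [178 304]
 [179 304]
 [179 305]
 [180 305]
 [180 306]]
((168.93077087402344, 314.4461364746094), (15.34851360321045, 29.206029891967773), 37.87498474121094) [[165.86946683 322.73338236]
 [176.75384898 307.47239044]]
```

View pics/c2.png

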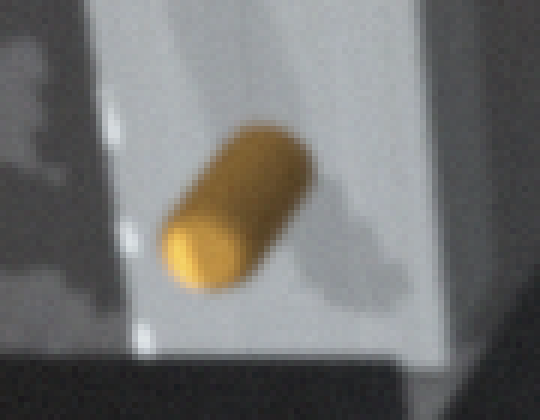

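carry_out --pt "0.012 -0.05 0" --pt "0.011 -0.055 0" --pt "0 0 -0.025" --pt "0 0 -0.02" --pt "0 0 0" --pt "0 0 0" --twist '[-1,0,0,0,0,0]'

```text
clock: 4.88
tool_pos: [0.4913, -0.0581, 0.0742]
eef_rot: [0.545, 0.451, -0.45, -0.545]
contact_force: [0.3, 0.2, -1.8]
opening: 0.495
```

```bash
python3 - <<'E'
from h import *
t,a,q=pose();print(t,a)
p,im=shot("wrist","w3")
find(p,im,"blue",t[2]+.019)
E
```

```text
[ 0.49130643 -0.0580586   0.07424686] 79.09773214135646
blue px [320. 349.] A 2875.0 rect [493.9 -59.8] size [24.9 25.2] ang -10.7 circ [494.  -59.6] 12.9
```

carry_out --pt "0 0.001 -0.01" --pt "0 0 -0.01" --pt "0 0 -0.008" --pt "0 0 -0.005" --pt "0 0 0" --twist '[0,0,0,0,0]'

```text
clock: 5.55
tool_pos: [0.4906, -0.058, 0.0403]
eef_rot: [-0.545, -0.45, 0.45, 0.546]
contact_force: [0.5, -0.9, -1.7]
opening: 0.494
```

carry_out --pt "0 0 -0.002" --pt "0 0 -0.001" --pt "0 0 0" --pt "0 0 0" --twist '[0,0,0,0]'

```text
clock: 6.05
tool_pos: [0.4909, -0.0581, 0.0378]
eef_rot: [0.546, 0.45, -0.45, -0.546]
contact_force: [-0.6, -0.7, -1.3]
opening: 0.494
```

```bash
python3 - <<'E'
from h import *
t,a,q=pose();print(t,a,get_state()["contact_force"])
p,im=shot("wrist","w4")
find(p,im,"blue",t[2]+.031)
E
```

```text
[ 0.49094583 -0.05807413  0.03783506] 78.99941537352625 [-0.62855408 -0.69489141 -1.25634622]
blue px [320. 357.] A 3815.0 rect [487.4 -58.2] size [24.3 26.8] ang -10.8 circ [488.6 -58.8] 14.9
```

View pics/w4.png

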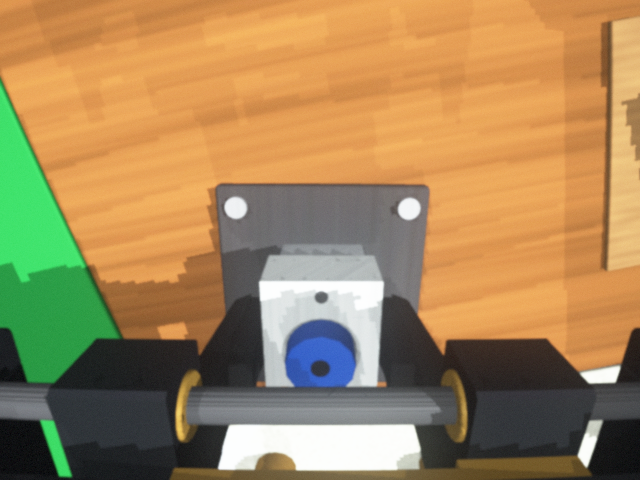

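The bushing is poked up, with its black spot at px (320,368). I'll release, rise to just above the housing's top, grip the bushing and lift it.

carry_out --pt "0 0 -0.001" --pt "0 0 0" --pt "0 0 0" --pt "0 0 0" --pt "0 0 0" --twist '[0,0,0,0,0]' --grip 0.075

```text
clock: 6.72
tool_pos: [0.4909, -0.0581, 0.0368]
eef_rot: [-0.546, -0.45, 0.45, 0.546]
contact_force: [-0.3, -0.3, 0.0]
opening: 0.853
```

carry_out --pt "0 0 0.01" --pt "0.003 -0.0005 0.012" --pt "0 0 0" --pt "0 0 0" --twist '[0,0,0,0]'

```text
clock: 7.22
tool_pos: [0.4937, -0.0586, 0.0588]
eef_rot: [-0.546, -0.45, 0.45, 0.546]
contact_force: [0.5, 0.3, -0.7]
opening: 0.849
```

```bash
python3 - <<'E'
from h import *
t,a,q=pose();print(t,a,get_state()["contact_force"])
p,im=shot("wrist","w5")
print(pix(p,[[.4943,-.0587,.068]]))
find(p,im,"blue",.068);find(p,im,"white",.056,2000)
E
```

```text
[ 0.49373532 -0.05861667  0.05882871] 78.99118916260849 [ 0.5293879   0.26704359 -0.73518591]
[[322.74136607 330.64063467]]
blue px [320. 320.] A 3103.5 rect [489.8 -58.9] size [24.2 30.1] ang -10.8 circ [489.9 -59.2] 15.3
white px [357. 448.] A 5502.0 rect [572.4 -53.6] size [72. 31.] ang 78.9 circ [573.1 -53.8] 38.8
white px [237. 448.] A 2375.5 rect [ 564.1 -115.4] size [30.5 37.5] ang -9.8 circ [ 562.1 -115.5] 22.4
white px [322. 297.] A 14322.0 rect [489.3 -58.4] size [44.8 70. ] ang -10.9 circ [491.  -58.6] 39.1
```

carry_out --pt "0 0 0" --pt "0 0 0" --pt "0 0 0" --pt "0 0 0" --pt "0 0 0" --pt "0 0 0" --twist '[0,0,0,0,0,0]' --grip 0.015 --newtons 15

```text
clock: 8.02
tool_pos: [0.4938, -0.0586, 0.0587]
eef_rot: [-0.546, -0.45, 0.45, 0.546]
contact_force: [0.9, -0.1, -0.5]
opening: 0.286
```

carry_out --pt "0 0 0.015" --pt "0 0 0.03" --pt "0 0 0.03" --pt "0 0 0" --twist '[0,0,0,0]'

```text
clock: 8.52
tool_pos: [0.4951, -0.0587, 0.1354]
eef_rot: [0.547, 0.451, -0.448, -0.545]
contact_force: [0.3, 0.1, -0.2]
opening: 0.286
```

```bash
python3 - <<'E'
from h import *
t,a,q=pose();print(t,a,get_state()["contact_force"],get_state()["opening"])
p,im=shot("wrist","w6")
find(p,im,"blue",t[2]+.0095);find(p,im,"white",.056,2000)
E
```

```text
[ 0.49512144 -0.05865775  0.13536989] 78.96965530654816 [ 0.32823338  0.11399078 -0.18572566] 0.2860605094347361
blue px [321. 320.] A 3295.0 rect [490.3 -58.4] size [25.  31.4] ang -10.9 circ [490.5 -58.1] 15.8
white px [325. 365.] A 2031.5 rect [576.4 -72.2] size [48.  38.9] ang 79.0 circ [576.8 -72.1] 30.0
white px [515. 322.] A 13086.5 rect [584.   49.1] size [144.   81.1] ang 89.2 circ [583.7  49. ] 81.9
white px [321. 246.] A 6251.0 rect [493.5 -59.4] size [44.8 61.1] ang -10.9 circ [493.5 -59.6] 37.1
white px [613. 112.] A 3597.5 rect [445.3 122.7] size [54.2 38. ] ang 16.3 circ [445.2 122.7] 32.4
```

View pics/w6.png

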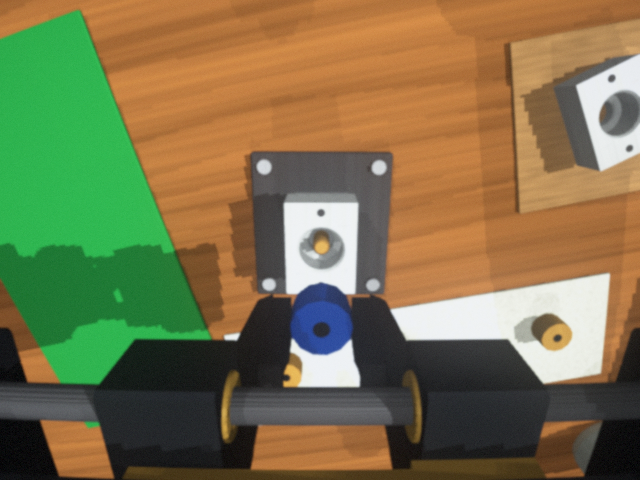

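The bushing is out and held at px (321,330). The housing sits level on the stand at px (321,246). Next I'll take the bushing to the tray.

carry_out --pt "0.019 0.052 0" --pt "0.019 0.052 0" --pt "0.019 0.052 0" --pt "0.019 0.052 0" --pt "0.02 0.053 0" --pt "0.02 0.053 0" --pt "0.02 0.053 0" --pt "0 0 -0.03" --twist '[0,0,0,0,0,0,0,0]'

```text
clock: 9.57
tool_pos: [0.6303, 0.3167, 0.1038]
eef_rot: [-0.543, -0.454, 0.449, 0.545]
contact_force: [-0.7, -0.9, -0.6]
opening: 0.282
```

carry_out --pt "0 0 -0.04" --pt "0 0 -0.03" --pt "0 0 0" --pt "0 0 0" --twist '[0,0,0,0]'

```text
clock: 10.07
tool_pos: [0.6301, 0.3088, 0.034]
eef_rot: [0.546, 0.45, -0.45, -0.546]
contact_force: [0.2, 0.1, -0.2]
opening: 0.285
```

carry_out --pt "0 0 0" --pt "0 0 0" --pt "0 0 0" --twist '[0,0,0]' --grip 0.045

```text
clock: 10.45
tool_pos: [0.6303, 0.3086, 0.0345]
eef_rot: [0.546, 0.45, -0.449, -0.546]
contact_force: [-0.3, 0.6, -0.3]
opening: 0.514
```

carry_out --pt "0 0 0.05" --pt "0 0 0.05" --pt "-0.019 -0.052 0" --pt "-0.019 -0.052 0" --pt "-0.019 -0.052 0" --pt "-0.02 -0.053 0" --pt "-0.02 -0.053 0" --pt "-0.02 -0.053 0" --twist '[0,0,0,0,0,0,0,0]' --grip 0.08

```text
clock: 11.45
tool_pos: [0.5125, -0.0082, 0.1342]
eef_rot: [0.546, 0.45, -0.449, -0.545]
contact_force: [1.4, -0.5, -0.0]
opening: 0.908
```

carry_out --pt "-0.02 -0.053 0" --pt "-0.0015 -0.001 -0.03" --pt "0 0 -0.04" --pt "0 0 -0.02" --pt "0 0 0" --pt "0 0 0" --twist '[0,0,0,0,0,0]'

```text
clock: 12.2
tool_pos: [0.492, -0.0605, 0.0445]
eef_rot: [0.546, 0.45, -0.449, -0.545]
contact_force: [-0.8, 0.1, -0.6]
opening: 0.911
```

```bash
python3 - <<'E'
from h import *
t,a,q=pose();print(t,a,get_state()["contact_force"],get_state()["opening"])
p,im=shot("top","t7");find(p,im,"blue",.02,20)
E
```

```text
[ 0.49198557 -0.06048584  0.04454255] 79.0033417913809 [-0.80890157  0.14476166 -0.56452271] 0.9106118237788333
blue px [ 61. 347.] A 3547.0 rect [352.3 664.7] size [185.6 181.8] ang 73.6 circ [352.  664.5] 125.8
blue px [217. 300.] A 56.0 rect [468.7 273.5] size [19.  19.2] ang -89.2 circ [468.7 273.5] 10.7
blue px [634. 372.] A 1792.0 rect [ 279.7 -763.6] size [422.1  41.7] ang 1.2 circ [ 280.1 -784.5] 211.1
blue px [204. 232.] A 55.5 rect [630.8 309.5] size [19.3 22. ] ang -89.6 circ [629.5 308.7] 11.9
```

carry_out --pt "0 0 -0.0065" --pt "0 0 0" --pt "0 0 0" --twist '[0,0,0]'

```text
clock: 12.62
tool_pos: [0.4914, -0.0606, 0.0374]
eef_rot: [0.546, 0.45, -0.45, -0.546]
contact_force: [0.1, 0.3, 0.2]
opening: 0.908
```

carry_out --pt "0 0 0" --pt "0 0 0" --pt "0 0 0" --pt "0 0 0" --pt "0 0 0" --twist '[0,0,0,0,0]' --grip 0.03 --newtons 30

```text
clock: 13.25
tool_pos: [0.4915, -0.0604, 0.0373]
eef_rot: [-0.546, -0.45, 0.45, 0.546]
contact_force: [0.2, 0.8, -0.1]
opening: 0.494
```

carry_out --pt "0 0 0.015" --pt "0 0 0.03" --pt "0 0 0.035" --pt "0.023 -0.045 0" --pt "0.023 -0.046 0" --pt "0.023 -0.046 0" --pt "0.023 -0.046 0" --pt "0 0 -0.02" --twist '[0,0,0,2.5,2.5,2.5,2.5,0]'

```text
clock: 14.25
tool_pos: [0.5847, -0.2501, 0.0974]
eef_rot: [0.508, 0.493, -0.494, -0.504]
contact_force: [-0.2, 0.4, -0.6]
opening: 0.496
```

carry_out --pt "0 0 -0.04" --pt "0 0 -0.03" --pt "0 0 -0.01" --pt "0 0 0" --pt "0 0 0" --twist '[0,0,0,0,0]'

```text
clock: 14.88
tool_pos: [0.5843, -0.2435, 0.0185]
eef_rot: [0.505, 0.496, -0.495, -0.504]
contact_force: [0.3, 0.3, -0.9]
opening: 0.495
```

carry_out --pt "0 0 -0.006" --pt "0 0 -0.001" --pt "0 0 0" --pt "0 0 0" --twist '[0,0,0,0]'

```text
clock: 15.38
tool_pos: [0.584, -0.2437, 0.0113]
eef_rot: [0.505, 0.496, -0.495, -0.504]
contact_force: [-1.5, -1.4, 5.7]
opening: 0.494
```

carry_out --pt "0 0 0" --pt "0 0 0" --pt "0 0 0" --pt "0 0 0" --pt "0 0 0.03" --pt "0 0 0.05" --pt "0 0 0.045" --pt "0 0 0" --twist '[0,0,0,0,0,0,0,0]' --grip 0.08

```text
clock: 16.38
tool_pos: [0.586, -0.244, 0.139]
eef_rot: [0.507, 0.497, -0.494, -0.502]
contact_force: [0.2, -0.2, 0.7]
opening: 0.909
```

```bash
python3 - <<'E'
from h import *
t,a,q=pose();print(t,a,get_state()["contact_force"],get_state()["opening"])
p,im=shot("wrist","w8")
find(p,im,"white",.030,2000)
E
```

```text
[ 0.58595891 -0.24397523  0.13902788] 88.9812015592884 [ 0.16071187 -0.21175529  0.73692668] 0.9092900104666422
white px [547. 262.] A 21699.5 rect [611.6 -83.6] size [168.4  90.1] ang 89.4 circ [611.1 -83.1] 94.8
white px [322. 233.] A 5231.5 rect [ 585.2 -244.6] size [44.1 60.3] ang -0.9 circ [ 585.3 -244.6] 36.7
```

carry_out --pt "-0.011 0.051 0" --pt "-0.011 0.051 0" --pt "-0.012 0.052 0" --pt "-0.012 0.052 0" --pt "-0.012 0.052 0" --pt "-0.012 0.052 0" --pt "-0.012 0.052 0" --pt "-0.012 0.052 0" --twist '[-2,-2,-2,0,0,0,0,0]'

```text
clock: 17.42
tool_pos: [0.488, 0.1715, 0.1339]
eef_rot: [-0.529, -0.468, 0.469, 0.53]
contact_force: [0.8, 0.1, -0.5]
opening: 0.91
```

carry_out --pt "-0.011 0.051 0" --pt "-0.012 0.05 -0.02" --pt "0 0 0" --pt "0 0 0" --pt "0 0 0" --twist '[0,0,0,0,0]'

```text
clock: 18.05
tool_pos: [0.4669, 0.2692, 0.1149]
eef_rot: [0.531, 0.467, -0.468, -0.53]
contact_force: [-0.0, -0.6, -0.7]
opening: 0.909
```

```bash
python3 - <<'E'
from h import *
t,a,q=pose();print(t,a,get_state()["contact_force"],get_state()["opening"])
p,im=shot("wrist","w9")
find(p,im,"blue",.028,500);find(p,im,"white",.028,2000)
E
```

```text
[0.46688959 0.26915681 0.11491609] 82.83534574895714 [-0.04896562 -0.64212691 -0.65468621] 0.9087783028983801
blue px [326. 251.] A 1096.0 rect [469.1 271.1] size [24.3 25.2] ang -7.0 circ [469.1 271. ] 12.7
white px [194. 451.] A 2999.5 rect [622.  140.1] size [67.5 52.2] ang 89.5 circ [623.3 139.8] 40.8
white px [325. 245.] A 6623.0 rect [467.2 271. ] size [45. 65.] ang -7.0 circ [467.9 271. ] 38.4
white px [133. 239.] A 6875.5 rect [448.5 150.4] size [60.9 57. ] ang 16.4 circ [448.3 150.3] 40.1
```

carry_out --pt "0.002 0.002 -0.03" --pt "0 0 -0.04" --pt "0 0 -0.03" --pt "0 0 -0.006" --pt "0 0 0" --pt "0 0 0" --twist '[0,0,0,0,0,0]'

```text
clock: 18.85
tool_pos: [0.4692, 0.2737, 0.0105]
eef_rot: [0.53, 0.469, -0.468, -0.53]
contact_force: [0.2, 0.2, 0.1]
opening: 0.909
```

carry_out --pt "0 0 0" --pt "0 0 0" --pt "0 0 0" --pt "0 0 0" --pt "0 0 0" --twist '[0,0,0,0,0]' --grip 0.03 --newtons 30

```text
clock: 19.48
tool_pos: [0.4683, 0.2732, 0.0093]
eef_rot: [0.53, 0.468, -0.469, -0.53]
contact_force: [1.0, 0.0, 1.9]
opening: 0.497
```

carry_out --pt "0 0 0.02" --pt "0 0 0.05" --pt "0 0 0.04" --pt "0.004 -0.055 0" --pt "0.004 -0.055 0" --pt "0.004 -0.055 0" --pt "0.004 -0.055 0" --pt "0.004 -0.055 0" --twist '[0,0,0,-2,-2,0,0,0]'

```text
clock: 20.48
tool_pos: [0.4883, -0.0032, 0.1191]
eef_rot: [-0.545, -0.45, 0.45, 0.546]
contact_force: [1.0, 0.5, -1.8]
opening: 0.497
```

carry_out --pt "0.005 -0.055 0" --pt "0 0 -0.03" --pt "0 0 -0.015" --pt "0 0 0" --pt "0 0 0" --twist '[0,0,0,0,0]'

```text
clock: 21.1
tool_pos: [0.4936, -0.0562, 0.0746]
eef_rot: [0.546, 0.45, -0.45, -0.545]
contact_force: [0.5, 0.3, -1.7]
opening: 0.495
```

```bash
python3 - <<'E'
from h import *
t,a,q=pose();print(t,a,get_state()["contact_force"],get_state()["opening"])
p,im=shot("wrist","w10")
find(p,im,"blue",t[2]+.019)
E
```

```text
[ 0.49358585 -0.05618629  0.07460913] 79.03396855847015 [ 0.48082392  0.31785048 -1.68544138] 0.49466588309052906
blue px [320. 343.] A 2907.5 rect [493.8 -57.5] size [24.8 25.3] ang -10.8 circ [493.7 -57.3] 12.9
```

carry_out --pt "0 -0.0013 -0.01" --pt "0 0 -0.01" --pt "0 0 -0.008" --pt "0 0 -0.006" --pt "0 0 -0.003" --pt "0 0 0" --pt "0 0 0" --twist '[0,0,0,0,0,0,0]'

```text
clock: 22.02
tool_pos: [0.4935, -0.0579, 0.0374]
eef_rot: [0.546, 0.45, -0.45, -0.546]
contact_force: [0.4, 0.5, -1.6]
opening: 0.494
```

```bash
python3 - <<'E'
from h import *
t,a,q=pose();print(t,a,get_state()["contact_force"])
p,im=shot("wrist","w11")
find(p,im,"blue",t[2]+.031)
E
```

```text
[ 0.49349128 -0.05786331  0.03741378] 79.00048740895353 [ 0.42195714  0.50724312 -1.60389025]
blue px [320. 352.] A 4106.0 rect [488.8 -57.8] size [24.2 29. ] ang -10.8 circ [489.5 -58.3] 15.5
```

carry_out --pt "0 0 -0.001" --pt "0 0 0" --pt "0 0 0" --pt "0 0 0" --pt "0 0 0" --twist '[0,0,0,0,0]' --grip 0.075

```text
clock: 22.7
tool_pos: [0.4934, -0.0579, 0.0363]
eef_rot: [-0.546, -0.45, 0.45, 0.546]
contact_force: [-0.7, -0.2, -0.2]
opening: 0.855
```

carry_out --pt "0 0 0.01" --pt "0.0005 -0.001 0.012" --pt "0 0 0" --pt "0 0 0" --twist '[0,0,0,0]'

```text
clock: 23.2
tool_pos: [0.494, -0.059, 0.0585]
eef_rot: [0.546, 0.45, -0.45, -0.546]
contact_force: [-0.6, -0.4, 0.0]
opening: 0.85
```

carry_out --pt "0 0 0" --pt "0 0 0" --pt "0 0 0" --pt "0 0 0" --pt "0 0 0" --pt "0 0 0" --twist '[0,0,0,0,0,0]' --grip 0.015 --newtons 15

```text
clock: 23.95
tool_pos: [0.4939, -0.0588, 0.0583]
eef_rot: [-0.546, -0.45, 0.45, 0.546]
contact_force: [-0.3, -0.9, -0.6]
opening: 0.285
```

carry_out --pt "0 0 0.015" --pt "0 0 0.03" --pt "0 0 0.03" --pt "0 0 0" --twist '[0,0,0,0]'

```text
clock: 24.45
tool_pos: [0.4951, -0.0589, 0.1348]
eef_rot: [0.547, 0.451, -0.448, -0.545]
contact_force: [-0.6, 0.2, 0.3]
opening: 0.285
```

```bash
python3 - <<'E'
from h import *
t,a,q=pose();print(t,a,get_state()["contact_force"],get_state()["opening"])
p,im=shot("wrist","w12")
find(p,im,"blue",t[2]+.0095);find(p,im,"white",.056,2000)
E
```

```text
[ 0.49509353 -0.05894538  0.13483587] 78.96710869681283 [-0.64047262  0.23217007  0.32174274] 0.2847836881466366
blue px [321. 320.] A 3314.0 rect [490.8 -58.8] size [25.1 31.4] ang -10.9 circ [490.7 -59. ] 15.8
white px [321. 367.] A 2481.5 rect [575.4 -75.3] size [53.7 38.9] ang 79.1 circ [579.4 -76. ] 30.5
white px [515. 322.] A 13104.0 rect [583.9  48.8] size [144.2  81.1] ang 89.2 circ [583.7  48.5] 82.0
white px [322. 246.] A 6266.5 rect [493.4 -59.1] size [44.7 61. ] ang -10.9 circ [493.8 -59. ] 36.9
white px [613. 112.] A 3529.0 rect [445.4 122.4] size [54.2 37.4] ang 16.3 circ [445.1 122.3] 32.3
```

carry_out --pt "0.022 0.051 0" --pt "0.022 0.051 0" --pt "0.022 0.051 0" --pt "0.022 0.052 0" --pt "0.023 0.052 0" --pt "0.022 0.052 0" --pt "0 0 0" --pt "0 0 -0.03" --twist '[0,0,0,0,0,0,0,0]'

```text
clock: 25.5
tool_pos: [0.6277, 0.2508, 0.1031]
eef_rot: [0.546, 0.451, -0.449, -0.545]
contact_force: [0.2, -0.6, -1.3]
opening: 0.283
```

carry_out --pt "0 0 -0.04" --pt "0 0 -0.03" --pt "0 0 0" --pt "0 0 0" --twist '[0,0,0,0]'

```text
clock: 26.0
tool_pos: [0.6271, 0.2498, 0.0337]
eef_rot: [0.546, 0.45, -0.45, -0.546]
contact_force: [0.4, 0.6, -0.3]
opening: 0.286
```

carry_out --pt "0 0 0" --pt "0 0 0" --pt "0 0 0" --twist '[0,0,0]' --grip 0.045

```text
clock: 26.38
tool_pos: [0.6272, 0.2503, 0.034]
eef_rot: [0.546, 0.45, -0.449, -0.546]
contact_force: [-0.5, -0.1, 0.3]
opening: 0.513
```

carry_out --pt "0 0 0.05" --pt "0 0 0.05" --pt "-0.022 -0.051 0" --pt "-0.022 -0.051 0" --pt "-0.022 -0.051 0" --pt "-0.022 -0.052 0" --pt "-0.023 -0.052 0" --pt "-0.022 -0.052 0" --twist '[0,0,0,0,0,0,0,0]' --grip 0.08

```text
clock: 27.38
tool_pos: [0.4934, -0.0604, 0.1337]
eef_rot: [0.546, 0.45, -0.45, -0.545]
contact_force: [0.1, -0.4, -0.6]
opening: 0.91
```

carry_out --pt "0 0 0" --pt "0 0 -0.03" --pt "0 0 -0.04" --pt "0 0 -0.02" --pt "0 0 -0.006" --pt "0 0 0" --pt "0 0 0" --twist '[0,0,0,0,0,0,0]'

```text
clock: 28.25
tool_pos: [0.4946, -0.0586, 0.0381]
eef_rot: [0.546, 0.45, -0.449, -0.545]
contact_force: [-0.0, 0.5, 0.4]
opening: 0.907
```

```bash
python3 - <<'E'
from h import *
t,a,q=pose();print(t,a,get_state()["contact_force"],get_state()["opening"])
p,im=shot("top","t13");find(p,im,"blue",.02,20)
E
```

```text
[ 0.49464883 -0.05859194  0.03809167] 79.00770860834481 [-0.01199255  0.45788899  0.40927307] 0.9069419327029299
blue px [ 61. 347.] A 3543.0 rect [352.3 664.7] size [185.6 181.8] ang 73.6 circ [352.  664.5] 125.8
blue px [634. 372.] A 1789.0 rect [ 279.7 -763.7] size [422.1  41.6] ang 1.2 circ [ 280.1 -784.5] 211.1
blue px [229. 233.] A 61.5 rect [627.6 249. ] size [21.7 21.7] ang 1.2 circ [628.4 248. ] 12.1
blue px [204. 232.] A 55.0 rect [629.6 308.3] size [22.5 18.7] ang 46.1 circ [629.5 308.7] 11.9
```

carry_out --pt "0 0 0" --pt "0 0 0" --pt "0 0 0" --pt "0 0 0" --pt "0 0 0" --twist '[0,0,0,0,0]' --grip 0.03 --newtons 30

```text
clock: 28.92
tool_pos: [0.4939, -0.0588, 0.0373]
eef_rot: [-0.546, -0.45, 0.45, 0.546]
contact_force: [-0.2, -0.6, 1.6]
opening: 0.497
```

carry_out --pt "0 0 0.015" --pt "0 0 0.03" --pt "0 0 0.035" --pt "-0.002 -0.047 0" --pt "-0.002 -0.047 0" --pt "-0.002 -0.048 0" --pt "-0.002 -0.048 0" --pt "0 0 -0.02" --twist '[0,0,0,2.5,2.5,2.5,2.5,0]'

```text
clock: 29.92
tool_pos: [0.4848, -0.2554, 0.0972]
eef_rot: [0.508, 0.492, -0.494, -0.505]
contact_force: [0.7, -0.1, -1.6]
opening: 0.495
```

carry_out --pt "0 0 -0.04" --pt "0 0 -0.03" --pt "0 0 -0.01" --pt "0 0 -0.005" --pt "0 0 -0.001" --pt "0 0 0" --pt "0 0 0" --twist '[0,0,0,0,0,0,0]'

```text
clock: 30.8
tool_pos: [0.4863, -0.2491, 0.0119]
eef_rot: [0.505, 0.496, -0.495, -0.504]
contact_force: [-0.3, -0.2, -0.8]
opening: 0.501
```

carry_out --pt "0 0 -0.001" --pt "0 0 0" --twist '[0,0]'

```text
clock: 31.05
tool_pos: [0.4862, -0.2491, 0.0113]
eef_rot: [0.505, 0.496, -0.496, -0.504]
contact_force: [-1.7, -0.0, 7.1]
opening: 0.499
```

carry_out --pt "0 0 0" --pt "0 0 0" --pt "0 0 0" --pt "0 0 0" --pt "0 0 0.03" --pt "0 0 0.05" --pt "0 0 0.045" --pt "0 0 0" --twist '[0,0,0,0,0,0,0,0]' --grip 0.08

```text
clock: 32.05
tool_pos: [0.4879, -0.2495, 0.1382]
eef_rot: [0.506, 0.497, -0.494, -0.502]
contact_force: [-0.7, 0.9, -0.2]
opening: 0.912
```

```bash
python3 - <<'E'
from h import *
t,a,q=pose();print(t,a)
p,im=shot("wrist","w14");find(p,im,"white",.030,2000)
E
```

```text
[ 0.48792669 -0.24945572  0.13823965] 88.97001519252521
white px [554. 331.] A 3603.5 rect [579.7 -72.1] size [135.9  47.7] ang 89.3 circ [560.7 -71.9] 68.1
white px [332. 336.] A 4010.0 rect [ 578.4 -244.3] size [44.2 71.6] ang -0.8 circ [ 579.  -244.4] 41.1
white px [590. 239.] A 3066.5 rect [493.5 -60.6] size [37.8 54. ] ang -11.3 circ [493.6 -60.9] 32.1
white px [322. 229.] A 5559.5 rect [ 483.7 -249.8] size [44.3 63.2] ang -0.9 circ [ 484.4 -249.7] 37.5
```

carry_out --pt "-0.004 0.049 0" --pt "-0.005 0.049 0" --pt "-0.005 0.049 0" --pt "-0.005 0.049 0" --pt "-0.005 0.05 0" --pt "-0.005 0.05 0" --pt "-0.005 0.05 0" --pt "-0.005 0.05 0" --twist '[2.2,2.2,2.2,2.2,2.2,2.2,2.2,2]'

```text
clock: 33.1
tool_pos: [0.4457, 0.1482, 0.1339]
eef_rot: [-0.423, -0.566, 0.567, 0.424]
contact_force: [0.2, -0.4, 0.8]
opening: 0.911
```

carry_out --pt "0 0 -0.02" --pt "0 0 0" --pt "0 0 0" --twist '[0,0,0]'

```text
clock: 33.48
tool_pos: [0.4465, 0.1461, 0.1148]
eef_rot: [-0.424, -0.565, 0.567, 0.424]
contact_force: [0.3, -0.4, 0.2]
opening: 0.907
```

```bash
python3 - <<'E'
from h import *
t,a,q=pose();print(t,a)
p,im=shot("wrist","w15");find(p,im,"white",.028,2000)
E
```

```text
[0.44645434 0.14609521 0.11478556] 106.3374809943451
white px [224. 443.] A 3685.5 rect [619.1 114.6] size [85.4 53.3] ang 89.6 circ [618.7 114.5] 49.6
white px [318. 250.] A 6066.5 rect [450.1 144.7] size [60.7 44.7] ang 16.4 circ [449.7 144.6] 37.0
```

carry_out --pt "0.0035 -0.0015 -0.03" --pt "0 0 -0.04" --pt "0 0 -0.03" --pt "0 0 -0.006" --pt "0 0 0" --pt "0 0 0" --twist '[0,0,0,0,0,0]'

```text
clock: 34.28
tool_pos: [0.451, 0.1457, 0.0103]
eef_rot: [0.424, 0.567, -0.565, -0.424]
contact_force: [-0.0, 0.1, -0.4]
opening: 0.906
```

carry_out --pt "0 0 0" --pt "0 0 0" --pt "0 0 0" --pt "0 0 0" --pt "0 0 0" --twist '[0,0,0,0,0]' --grip 0.03 --newtons 30

```text
clock: 34.9
tool_pos: [0.4504, 0.1457, 0.0093]
eef_rot: [0.424, 0.566, -0.566, -0.424]
contact_force: [-0.6, -0.5, 2.0]
opening: 0.498
```

carry_out --pt "0 0 0.02" --pt "0 0 0.05" --pt "0 0 0.04" --pt "-0.007 -0.049 0" --pt "-0.007 -0.05 0" --pt "-0.008 -0.05 0" --pt "-0.008 -0.05 0" --pt "-0.008 -0.05 0" --twist '[0,0,0,-2.2,-2.2,-2.2,-2.2,-2.2]'

```text
clock: 35.9
tool_pos: [0.4118, -0.1049, 0.1191]
eef_rot: [-0.476, -0.523, 0.523, 0.476]
contact_force: [0.1, 0.8, -1.9]
opening: 0.497
```

carry_out --pt "-0.008 -0.05 0" --pt "-0.008 -0.05 0" --pt "-0.008 -0.05 0" --pt "0 0 -0.03" --pt "0 0 -0.04" --pt "0 0 -0.025" --pt "0 0 0" --pt "0 0 0" --twist '[-2.2,-2.2,-2,0,0,0,0,0]'

```text
clock: 36.9
tool_pos: [0.3886, -0.2533, 0.0248]
eef_rot: [0.504, 0.496, -0.496, -0.504]
contact_force: [0.3, -0.7, -0.7]
opening: 0.495
```

carry_out --pt "0 0 -0.008" --pt "0 0 -0.004" --pt "0 0 -0.002" --pt "0 0 0" --pt "0 0 0" --twist '[0,0,0,0,0]'

```text
clock: 37.52
tool_pos: [0.3885, -0.2534, 0.0105]
eef_rot: [0.504, 0.496, -0.496, -0.504]
contact_force: [-0.1, -0.7, -1.4]
opening: 0.496
```

carry_out --pt "0 0 0" --pt "0 0 0" --pt "0 0 0" --pt "0 0 0" --pt "0 0 0.03" --pt "0 0 0.05" --pt "0 0 0.045" --pt "0 0 0" --twist '[0,0,0,0,0,0,0,0]' --grip 0.08

```text
clock: 38.52
tool_pos: [0.3897, -0.2542, 0.1377]
eef_rot: [0.507, 0.496, -0.494, -0.503]
contact_force: [-0.2, -0.5, -0.0]
opening: 0.906
```

```bash
python3 - <<'E'
from h import *
t,a,q=pose();print(t,a)
p,im=shot("wrist","w16");find(p,im,"white",.030,2000)
p,im=shot("top","t16");find(p,im,"brass",.021,15)
E
```

```text
[ 0.38974189 -0.25423152  0.13772617] 88.9210121684414
white px [338. 447.] A 2243.0 rect [ 581.9 -244.3] size [44.1 52.1] ang -0.9 circ [ 581.8 -243.9] 33.5
white px [452. 448.] A 2282.5 rect [ 583.1 -140.6] size [56.  52.4] ang 89.5 circ [ 583.  -140.6] 37.1
white px [329. 340.] A 4424.0 rect [ 478.9 -249.6] size [44.2 73.1] ang -0.8 circ [ 479.7 -249.2] 41.6
white px [322. 228.] A 5598.0 rect [ 385.6 -254.1] size [44.3 63.8] ang -0.9 circ [ 386.  -253.8] 37.4
brass px [ 36. 388.] A 181.0 rect [237.4 725.5] size [27.5 72.5] ang -0.4 circ [237.5 732.3] 36.3
brass px [441. 350.] A 29.0 rect [ 352.8 -259.1] size [43.6  4.8] ang 89.4 circ [ 354.  -259.1] 21.8
brass px [ 39. 344.] A 128.5 rect [350.7 720.5] size [45.  24.6] ang 73.1 circ [351.1 720.4] 23.8
brass px [342. 309.] A 188038.0 rect [474.3  21.7] size [ 932.  1513.8] ang -90.0 circ [487.8  20.8] 876.6
brass px [318.  18.] A 4955.5 rect [1194.9   33.1] size [  30. 1756.] ang -90.0 circ [1198.9   33.1] 878.0
```

View pics/t16.png

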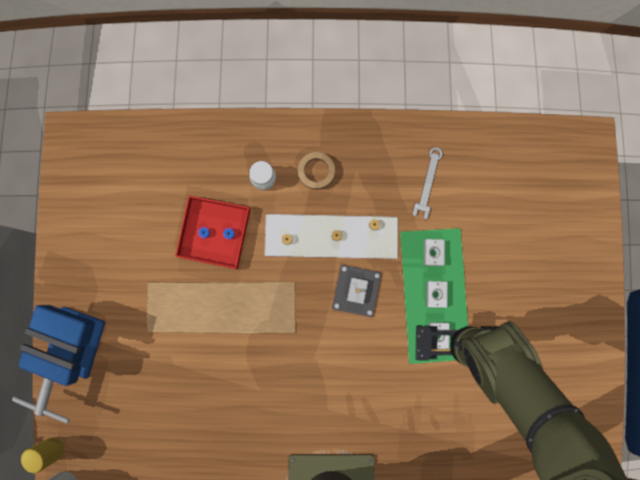

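The top view shows three housings on the mat and both worn bushings in the tray. One new bushing has been knocked to px (375,225); the other two are at (288,239) and (337,235).

```bash
python3 - <<'E'
from h import *
p=camera_params("top")
print(onplane(p,[[288,239],[336.5,235],[375,224.5],[435,194]],.021).round(3))
E
```

```text
[[ 0.615  0.106  0.021]
 [ 0.626 -0.009  0.021]
 [ 0.651 -0.101  0.021]
 [ 0.727 -0.248  0.021]]
```

carry_out --pt "0.043 0.025 0" --pt "0.043 0.025 0" --pt "0.044 0.025 0" --pt "0.044 0.026 0" --pt "0.044 0.026 0" --pt "0.044 0.026 -0.01" --pt "0 0 0" --pt "0 0 0" --twist '[0,0,0,0,0,0,0,0]'

```text
clock: 39.62
tool_pos: [0.6487, -0.1009, 0.1232]
eef_rot: [-0.504, -0.494, 0.497, 0.505]
contact_force: [-0.2, -0.3, 0.2]
opening: 0.909
```

```bash
cat >> h.py <<'E'
def spot(p,im,col,z,near,rad=60):
    """black spot on a bushing top near pixel 'near' -> world xy at height z"""
    hsv=cv2.cvtColor(im,cv2.COLOR_RGB2HSV);m=cv2.inRange(hsv,*map(np.array,HSVR[col]))
    cs,h=cv2.findContours(m,cv2.RETR_CCOMP,cv2.CHAIN_APPROX_NONE)
    for c,hh in zip(cs,h[0]):
        if hh[3]>=0 and cv2.contourArea(c)>8:
            u=np.array(cv2.minAreaRect(c)[0])
            if np.hypot(*(u-near))<rad: print("hole",col,u.round(1),"A",cv2.contourArea(c),onplane(p,[u],z)[0,:2].round(4))
E
python3 - <<'E'
from h import *
t,a,q=pose();print(t,a)
p,im=shot("wrist","w17");n=pix(p,[.651,-.101,.021])[0];print(n)
spot(p,im,"brass",.021,n);find(p,im,"brass",.021,300)
E
```

```text
[ 0.64871348 -0.10086702  0.12318315] 89.03858628059227
[322.2297234  244.08386515]
hole brass [322. 247.] A 60.0 [ 0.6531 -0.1012]
brass px [413. 458.] A 19171.5 rect [838.9 -36.4] size [437.5  64.9] ang 89.4 circ [870.1 -36.8] 218.7
brass px [546. 405.] A 352.0 rect [791.5  77.5] size [72.9 13.9] ang 14.1 circ [792.3  74.1] 36.6
brass px [ 99. 401.] A 562.5 rect [ 785.3 -282.7] size [18.  79.2] ang -24.5 circ [ 787.5 -277.7] 39.6
brass px [457. 204.] A 1062.0 rect [625.7 -11.5] size [24.9 24.5] ang 67.4 circ [624.8 -11.7] 13.5
brass px [626. 187.] A 821.5 rect [615.4 100.8] size [28.3 19.7] ang 13.6 circ [615.3 100.8] 16.7
brass px [324. 208.] A 103323.0 rect [ 636.4 -104.9] size [267.4 486.6] ang -89.9 circ [ 663.4 -104.1] 249.5
```

View pics/w17.png

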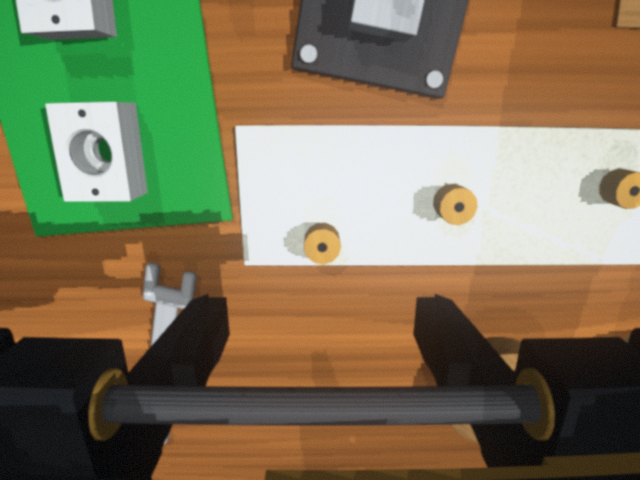

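carry_out --pt "0.003 0 -0.04" --pt "0 0 -0.04" --pt "0 0 -0.025" --pt "0 0 -0.0065" --pt "0 0 0" --pt "0 0 0" --twist '[0,0,0,0,0,0]' --grip 0.065

```text
clock: 40.42
tool_pos: [0.6544, -0.1003, 0.0152]
eef_rot: [0.505, 0.496, -0.495, -0.504]
contact_force: [0.2, -0.2, -0.1]
opening: 0.738
```

carry_out --pt "0 0 0" --pt "0 0 0" --pt "0 0 0" --pt "0 0 0" --pt "0 0 0" --twist '[0,0,0,0,0]' --grip 0.015 --newtons 25

```text
clock: 41.05
tool_pos: [0.6534, -0.1003, 0.0138]
eef_rot: [-0.504, -0.496, 0.496, 0.504]
contact_force: [-0.3, 0.5, 0.3]
opening: 0.278
```

carry_out --pt "0 0 0.02" --pt "0 0 0.05" --pt "0 0 0.05" --pt "-0.022 -0.047 0" --pt "-0.022 -0.048 0" --pt "-0.022 -0.048 0" --pt "0 0 0" --pt "0 0 0" --twist '[0,0,0,0,0,0,0,0]'

```text
clock: 42.05
tool_pos: [0.588, -0.2426, 0.1349]
eef_rot: [0.505, 0.496, -0.495, -0.504]
contact_force: [0.6, 1.0, 0.2]
opening: 0.281
```

```bash
python3 - <<'E'
from h import *
t,a,q=pose();print(t,a,get_state()["opening"])
p,im=shot("wrist","w18")
n=pix(p,t+[0,0,.0095])[0];h=pix(p,[.5855,-.2445,.03])[0];print(n,h)
spot(p,im,"brass",t[2]+.0095,n);spot(p,im,"white",.03,h);find(p,im,"white",.030,2000)
E
```

```text
[ 0.58797045 -0.24260497  0.13489181] 89.01047896191666 0.28131159728656147
[322.67342674 330.31050792] [319.24152584 235.43232538]
hole brass [321.  326.5] A 163.0 [ 0.5862 -0.2433]
hole white [319.5 268.5] A 27.0 [ 0.6098 -0.2447]
hole white [324.8 233.8] A 707.0 [ 0.5844 -0.2407]
hole white [319.5 202. ] A 32.0 [ 0.5623 -0.2439]
white px [542. 266.] A 22935.5 rect [611.9 -84.3] size [166.6  89.9] ang 89.4 circ [612. -84.] 94.1
white px [319. 234.] A 5392.5 rect [ 585.6 -244.4] size [44.3 60. ] ang -0.9 circ [ 585.7 -244.4] 36.8
white px [307.  77.] A 7610.0 rect [ 486.8 -249.8] size [44.2 60.1] ang -1.0 circ [ 486.7 -250. ] 36.4
```

View pics/w18.png

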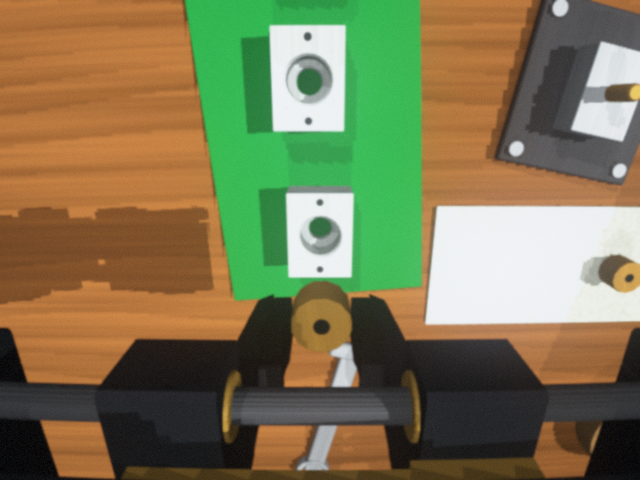

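The wrist view shows the housing 1 recess at px (319,234), with its two small holes giving the centre (0.5859, -0.2443). The held bushing's spot is at px (321,326). I'll descend with a small correction.

carry_out --pt "-0.0015 -0.001 -0.03" --pt "0 0 -0.04" --pt "0 0 -0.018" --pt "0 0 0" --pt "0 0 0" --pt "0 0 0" --twist '[0,0,0,0,0,0]'

```text
clock: 42.85
tool_pos: [0.5869, -0.2444, 0.0472]
eef_rot: [0.505, 0.496, -0.495, -0.504]
contact_force: [0.3, -0.5, -0.6]
opening: 0.278
```

```bash
python3 - <<'E'
from h import *
t,a,q=pose();print(t,a,get_state()["contact_force"])
p,im=shot("wrist","w19")
n=pix(p,t+[0,0,.0072])[0];h=pix(p,[.5859,-.2443,.03])[0];print(n,h)
spot(p,im,"brass",t[2]+.0072,n);spot(p,im,"white",.03,h,80)
E
```

```text
[ 0.58693003 -0.24443257  0.04722005] 88.99736023452662 [ 0.30057632 -0.47546635 -0.57013688]
[322.47733386 327.1721133 ] [322.64575255 297.15700915]
hole brass [321.3 326.8] A 165.5 [ 0.5867 -0.2449]
hole white [322.8 249.8] A 118.5 [ 0.5623 -0.2439]
```

carry_out --pt "-0.0008 0.0005 0" --pt "0 0 -0.005" --pt "0 0 -0.003" --pt "0 0 -0.003" --pt "0 0 -0.0025" --pt "0 0 0" --pt "0 0 0" --twist '[0,0,0,0,0,0,0]'

```text
clock: 43.78
tool_pos: [0.5848, -0.2438, 0.0321]
eef_rot: [-0.504, -0.496, 0.496, 0.505]
contact_force: [-0.2, 0.0, -0.7]
opening: 0.283
```

carry_out --pt "0 0 0" --pt "0 0 0" --pt "0 0 0" --pt "0 0 0.03" --pt "0 0 0.05" --pt "0 0 0.02" --pt "0 0 0" --pt "0 0 0" --twist '[0,0,0,0,0,0,0,0]' --grip 0.06

```text
clock: 44.78
tool_pos: [0.5839, -0.244, 0.1306]
eef_rot: [-0.504, -0.495, 0.496, 0.505]
contact_force: [-0.4, -0.1, 0.7]
opening: 0.677
```

```bash
python3 - <<'E'
from h import *
t,a,q=pose();print(t,a,get_state()["contact_force"])
p,im=shot("wrist","w20")
h=pix(p,[.5859,-.2443,.03])[0];print(h)
spot(p,im,"brass",.03,h);spot(p,im,"white",.03,h,80)
x,y=h.astype(int);cv2.imwrite("pics/c20.png",cv2.resize(im[y-60:y+60,x-60:x+60,::-1],None,fx=4,fy=4))
E
```

```text
[ 0.58387021 -0.24400226  0.13064017] 88.99630199607046 [-0.42452824 -0.14034865  0.71689688]
[321.69903156 244.30992136]
hole brass [321.5 242.5] A 62.0 [ 0.5846 -0.2444]
hole white [321.3 276.3] A 28.5 [ 0.6093 -0.245 ]
hole white [321.5 241.5] A 1180.0 [ 0.5839 -0.2444]
hole white [321.5 209. ] A 33.0 [ 0.5615 -0.2441]
```

View pics/c20.png

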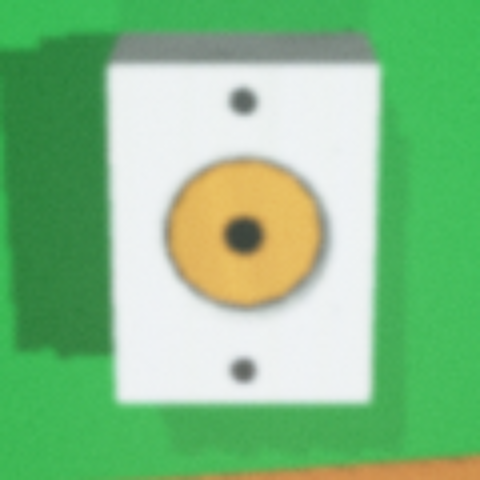

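The bushing is fully home in housing 1, flush with its spot centred in the crop. Next is the second new bushing.

carry_out --pt "0.008 0.046 0" --pt "0.008 0.046 0" --pt "0.008 0.047 0" --pt "0.009 0.047 0" --pt "0.009 0.047 -0.01" --pt "0 0 0" --pt "0 0 0" --twist '[0,0,0,0,0,0,0]'

```text
clock: 45.7
tool_pos: [0.6262, -0.0118, 0.1209]
eef_rot: [-0.504, -0.495, 0.497, 0.505]
contact_force: [0.1, -0.8, -0.5]
opening: 0.682
```

```bash
python3 - <<'E'
from h import *
t,a,q=pose();print(t,a)
p,im=shot("wrist","w21");n=pix(p,[.6255,-.0115,.021])[0];print(n)
spot(p,im,"brass",.021,n,90)
E
```

```text
[ 0.62623091 -0.01182191  0.1208599 ] 89.00274758169783
[322.87801084 240.75692493]
hole brass [324.5 242. ] A 68.0 [ 0.6264 -0.0104]
```

carry_out --pt "0 0.0015 -0.04" --pt "0 0 -0.04" --pt "0 0 -0.02" --pt "0 0 -0.008" --pt "0 0 0" --pt "0 0 0" --twist '[0,0,0,0,0,0]'

```text
clock: 46.5
tool_pos: [0.6281, -0.0093, 0.0155]
eef_rot: [0.505, 0.496, -0.495, -0.504]
contact_force: [-0.0, -1.1, 0.1]
opening: 0.679
```

carry_out --pt "0 0 0" --pt "0 0 0" --pt "0 0 0" --pt "0 0 0" --pt "0 0 0" --twist '[0,0,0,0,0]' --grip 0.015 --newtons 25

```text
clock: 47.12
tool_pos: [0.6271, -0.0093, 0.0144]
eef_rot: [0.504, 0.496, -0.496, -0.504]
contact_force: [0.1, -0.1, 1.2]
opening: 0.28
```

carry_out --pt "0 0 0.02" --pt "0 0 0.05" --pt "0 0 0.05" --pt "-0.028 -0.047 0" --pt "-0.028 -0.048 0" --pt "-0.028 -0.048 0" --pt "-0.028 -0.048 0" --pt "-0.028 -0.048 0" --twist '[0,0,0,0,0,0,0,0]'

```text
clock: 48.12
tool_pos: [0.4864, -0.2499, 0.1356]
eef_rot: [0.505, 0.496, -0.496, -0.504]
contact_force: [1.2, -0.3, 0.1]
opening: 0.282
```

carry_out --pt "0 0 0" --pt "0 0 0" --pt "0 0 0" --twist '[0,0,0]'

```text
clock: 48.5
tool_pos: [0.4883, -0.2466, 0.1349]
eef_rot: [0.504, 0.497, -0.496, -0.503]
contact_force: [-0.2, 0.3, -0.7]
opening: 0.281
```

```bash
python3 - <<'E'
from h import *
t,a,q=pose();print(t,a,get_state()["opening"])
p,im=shot("wrist","w22")
n=pix(p,t+[0,0,.0072])[0];h=pix(p,[.4868,-.2498,.03])[0];print(n,h)
spot(p,im,"brass",t[2]+.0072,n);spot(p,im,"white",.03,h);find(p,im,"white",.030,4000)
E
```

```text
[ 0.48834078 -0.24658269  0.1349401 ] 89.16127432600466 0.2812621188028512
[322.5369126  327.12703369] [317.27203429 236.6583645 ]
hole brass [326.5 357.5] A 27.0 [ 0.5031 -0.2451]
hole brass [321. 325.] A 167.0 [ 0.4873 -0.2472]
hole white [317.  268.5] A 25.0 [ 0.5102 -0.2504]
hole white [322.7 233.1] A 683.0 [ 0.4843 -0.2461]
hole white [317.  201.5] A 33.0 [ 0.4624 -0.2496]
white px [539. 342.] A 7630.5 rect [584.8 -85.6] size [163.8  57.6] ang 89.2 circ [578.  -85.9] 83.8
white px [317. 233.] A 5413.5 rect [ 485.7 -249.9] size [44.2 60.6] ang -0.7 circ [ 485.7 -249.9] 36.8
white px [307.  79.] A 7610.0 rect [ 388.1 -254.4] size [44.4 59.6] ang -0.9 circ [ 388.1 -254.6] 36.6
```

carry_out --pt "-0.001 -0.0028 -0.03" --pt "0 0 -0.04" --pt "0 0 -0.017" --pt "0 0 0" --pt "0 0 0" --pt "0 0 0" --twist '[0,0,0,0,0,0]'

```text
clock: 49.3
tool_pos: [0.4869, -0.2513, 0.0484]
eef_rot: [0.505, 0.496, -0.495, -0.504]
contact_force: [-0.4, 0.2, 0.1]
opening: 0.281
```

```bash
python3 - <<'E'
from h import *
t,a,q=pose();print(t,a,get_state()["contact_force"])
p,im=shot("wrist","w23")
n=pix(p,t+[0,0,.0068])[0]
spot(p,im,"brass",t[2]+.0068,n,20)
E
```

```text
[ 0.48690853 -0.25133158  0.04841315] 88.99448940601252 [-0.42543637  0.16465741  0.09033122]
hole brass [321. 325.] A 167.0 [ 0.4861 -0.252 ]
```

carry_out --pt "0 0.0018 0" --pt "0 0 -0.005" --pt "0 0 -0.003" --pt "0 0 -0.003" --pt "0 0 -0.003" --pt "0 0 0" --pt "0 0 0" --twist '[0,0,0,0,0,0,0]'

```text
clock: 50.22
tool_pos: [0.4861, -0.2493, 0.0332]
eef_rot: [-0.504, -0.496, 0.496, 0.504]
contact_force: [1.2, -0.4, -0.6]
opening: 0.279
```

carry_out --pt "0 0 0" --pt "0 0 0" --pt "0 0 0" --pt "0 0 0.03" --pt "0 0 0.05" --pt "0 0 0.02" --pt "0 0 0" --pt "0 0 0" --twist '[0,0,0,0,0,0,0,0]' --grip 0.06

```text
clock: 51.22
tool_pos: [0.4853, -0.2494, 0.1323]
eef_rot: [-0.504, -0.495, 0.496, 0.505]
contact_force: [-0.0, -0.4, -0.1]
opening: 0.682
```

```bash
python3 - <<'E'
from h import *
t,a,q=pose();print(t,a,get_state()["contact_force"])
p,im=shot("wrist","w24")
h=pix(p,[.4863,-.25,.03])[0];print(h)
spot(p,im,"brass",.03,h);spot(p,im,"white",.03,h,80)
x,y=h.astype(int);cv2.imwrite("pics/c24.png",cv2.resize(im[y-60:y+60,x-60:x+60,::-1],None,fx=4,fy=4))
E
```

```text
[ 0.48530365 -0.24944579  0.13233332] 88.99151539041637 [-0.0091443  -0.36923491 -0.14862561]
[321.29919528 241.90980969]
hole brass [321.6 240.8] A 62.0 [ 0.4855 -0.2498]
hole white [321.5 274.5] A 25.0 [ 0.5103 -0.2502]
hole white [322. 240.] A 1177.0 [ 0.4849 -0.2495]
hole white [321.8 207.3] A 28.5 [ 0.4623 -0.2493]
```

carry_out --pt "0.018 0.05 0" --pt "0.018 0.05 0" --pt "0.018 0.05 0" --pt "0.019 0.05 0" --pt "0.019 0.05 0" --pt "0.019 0.05 0" --pt "0.019 0.05 -0.01" --pt "0 0 0" --twist '[0,0,0,0,0,0,0,0]'

```text
clock: 52.28
tool_pos: [0.6154, 0.1073, 0.1216]
eef_rot: [-0.501, -0.498, 0.497, 0.504]
contact_force: [0.0, 0.2, 0.2]
opening: 0.68
```

carry_out --pt "0 0 0" --pt "0 0 0" --twist '[0,0]'

```text
clock: 52.52
tool_pos: [0.6156, 0.0982, 0.1226]
eef_rot: [0.505, 0.494, -0.496, -0.505]
contact_force: [-0.2, 0.2, -0.3]
opening: 0.683
```

```bash
python3 - <<'E'
from h import *
t,a,q=pose();print(t,a)
p,im=shot("wrist","w25");n=pix(p,[.615,.101,.021])[0];print(n)
spot(p,im,"brass",.021,n,90)
E
```

```text
[0.61563044 0.09822596 0.12260818] 88.87346963194972
[326.58581584 239.81430344]
hole brass [337.8 241.8] A 73.5 [0.6165 0.1085]
```

carry_out --pt "0.001 0.0085 -0.03" --pt "0 0 -0.04" --pt "0 0 -0.02" --pt "0 0 0" --pt "0 0 0" --twist '[0,0,0,0,0]'

```text
clock: 53.2
tool_pos: [0.618, 0.1092, 0.0345]
eef_rot: [0.505, 0.496, -0.495, -0.504]
contact_force: [0.4, 0.3, 0.2]
opening: 0.683
```

```bash
python3 - <<'E'
from h import *
t,a,q=pose();print(t,a)
p,im=shot("wrist","w26");n=pix(p,[.6165,.1085,.021])[0];print(n)
spot(p,im,"brass",.021,n,50)
E
```

```text
[0.61797194 0.10921636 0.03447102] 88.96660209036472
[320.72728227 300.13502707]
hole brass [321.3 300.3] A 169.5 [0.6166 0.1087]
```

carry_out --pt "0 0 -0.012" --pt "0 0 -0.008" --pt "0 0 0" --pt "0 0 0" --twist '[0,0,0,0]'

```text
clock: 53.75
tool_pos: [0.617, 0.1093, 0.0132]
eef_rot: [-0.504, -0.496, 0.496, 0.504]
contact_force: [-0.2, 0.0, 0.2]
opening: 0.68
```

carry_out --pt "0 0 0" --pt "0 0 0" --pt "0 0 0" --pt "0 0 0" --pt "0 0 0" --twist '[0,0,0,0,0]' --grip 0.015 --newtons 25

```text
clock: 54.38
tool_pos: [0.6171, 0.1092, 0.0133]
eef_rot: [-0.504, -0.496, 0.496, 0.504]
contact_force: [-0.2, -0.1, 0.9]
opening: 0.279
```

carry_out --pt "0 0 0.02" --pt "0 0 0.05" --pt "0 0 0.05" --pt "-0.028 -0.045 0" --pt "-0.028 -0.045 0" --pt "-0.028 -0.045 0" --pt "-0.029 -0.045 0" --pt "-0.029 -0.045 0" --twist '[0,0,0,0,0,0,0,0]'

```text
clock: 55.38
tool_pos: [0.4745, -0.1173, 0.1345]
eef_rot: [0.505, 0.496, -0.495, -0.504]
contact_force: [0.4, -0.8, -0.4]
opening: 0.281
```

carry_out --pt "-0.029 -0.046 0" --pt "-0.029 -0.046 0" --pt "-0.029 -0.046 0" --pt "0 0 0" --pt "0 0 0" --pt "0 0 0" --pt "0 0 0" --twist '[0,0,0,0,0,0,0]'

```text
clock: 56.25
tool_pos: [0.3891, -0.2527, 0.1335]
eef_rot: [0.504, 0.497, -0.496, -0.504]
contact_force: [0.4, -0.5, -0.2]
opening: 0.281
```

```bash
python3 - <<'E'
from h import *
t,a,q=pose();print(t,a,get_state()["opening"])
p,im=shot("wrist","w27")
n=pix(p,t+[0,0,.0072])[0];h=pix(p,[.388,-.2545,.03])[0];print(n,h)
spot(p,im,"brass",t[2]+.0072,n);spot(p,im,"white",.03,h);find(p,im,"white",.030,4000)
E
```

```text
[ 0.38907845 -0.2526697   0.13351088] 89.15889198266056 0.28111370116181583
[322.5139238  327.24818743] [319.38663767 238.16555055]
hole brass [327.8 359.3] A 30.5 [ 0.4046 -0.2506]
hole brass [321.  326.5] A 172.0 [ 0.3887 -0.2533]
hole white [319.8 270.2] A 17.5 [ 0.4115 -0.2546]
hole white [320.5 228. ] A 379.0 [ 0.3808 -0.2537]
hole white [320.  203.5] A 21.0 [ 0.364  -0.2538]
white px [320. 233.] A 5799.5 rect [ 385.6 -254.1] size [44.4 63.9] ang -0.9 circ [ 386.1 -254.1] 37.8
```

carry_out --pt "-0.001 -0.001 -0.03" --pt "0 0 -0.04" --pt "0 0 -0.017" --pt "0 0 0" --pt "0 0 0" --pt "0 0 0" --pt "0 0 0" --twist '[0,0,0,0,0,0,0]'

```text
clock: 57.18
tool_pos: [0.3874, -0.2552, 0.0469]
eef_rot: [0.505, 0.496, -0.495, -0.504]
contact_force: [0.0, -0.2, -1.1]
opening: 0.275
```

```bash
python3 - <<'E'
from h import *
t,a,q=pose();print(t,a,get_state()["contact_force"])
p,im=shot("wrist","w28")
n=pix(p,t+[0,0,.0077])[0]
spot(p,im,"brass",t[2]+.0077,n,20)
E
```

```text
[ 0.3873767  -0.25515247  0.04685422] 88.9752199370541 [ 0.03433814 -0.22269351 -1.11938682]
hole brass [321.  326.5] A 159.5 [ 0.3867 -0.2557]
```

carry_out --pt "0.001 0.0014 0" --pt "0 0 -0.005" --pt "0 0 -0.003" --pt "0 0 -0.003" --pt "0 0 -0.003" --pt "0 0 0" --pt "0 0 0" --twist '[0,0,0,0,0,0,0]'

```text
clock: 58.1
tool_pos: [0.388, -0.2534, 0.0322]
eef_rot: [-0.504, -0.496, 0.496, 0.504]
contact_force: [0.2, -0.3, -0.1]
opening: 0.279
```

carry_out --pt "0 0 0" --pt "0 0 0" --pt "0 0 0" --pt "0 0 0.03" --pt "0 0 0.05" --pt "0 0 0.02" --pt "0 0 0" --pt "0 0 0" --twist '[0,0,0,0,0,0,0,0]' --grip 0.06

```text
clock: 59.1
tool_pos: [0.3875, -0.2535, 0.1315]
eef_rot: [-0.504, -0.495, 0.496, 0.505]
contact_force: [0.7, 0.2, -0.4]
opening: 0.682
```

```bash
python3 - <<'E'
from h import *
t,a,q=pose();print(t,a,get_state()["contact_force"])
p,im=shot("wrist","w29")
h=pix(p,[.3878,-.2542,.03])[0];print(h)
spot(p,im,"brass",.03,h);spot(p,im,"white",.03,h,80)
E
```

```text
[ 0.38749673 -0.25348975  0.13150588] 88.99153871192797 [ 0.69496287  0.17484719 -0.41111066]
[321.07501282 241.29908493]
hole brass [321.3 241.3] A 64.5 [ 0.3878 -0.2541]
hole white [335. 314.] A 11.0 [ 0.4432 -0.2451]
hole white [321.3 273.8] A 17.5 [ 0.4115 -0.2545]
hole white [321.5 240. ] A 1182.0 [ 0.3869 -0.2539]
hole white [321.  206.5] A 25.0 [ 0.3638 -0.2539]
```

View pics/w29.png

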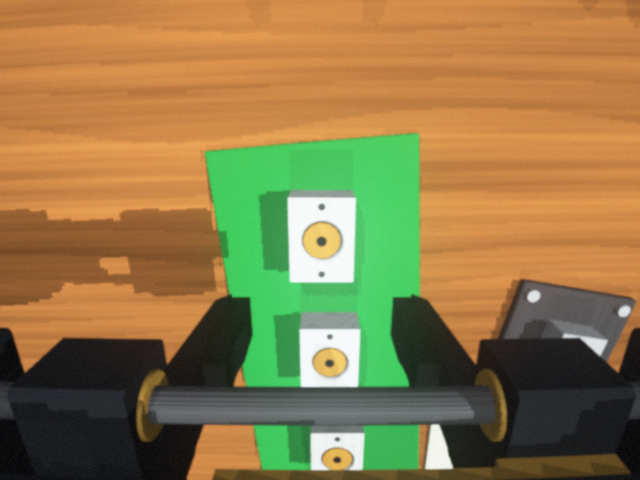

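All three housings are on the mat with flush brass bushings, their spots at px (321,241), (330,362) and (337,459). The gripper is well clear, so I'll make a last top check and hand in.

```bash
python3 - <<'E'
from h import *
p,im=shot("top","t30");find(p,im,"blue",.02,20)
print(get_state()["clock"],job.finish_job())
E
```

```text
blue px [ 61. 347.] A 3552.0 rect [352.4 664.7] size [186.  181.7] ang 73.8 circ [352.  664.5] 125.8
blue px [634. 372.] A 1794.0 rect [ 279.7 -763.7] size [422.1  41.6] ang 1.2 circ [ 280.1 -784.5] 211.1
blue px [229. 233.] A 62.5 rect [627.6 249. ] size [21.7 21.7] ang 1.2 circ [628.4 248. ] 12.1
blue px [204. 232.] A 57.5 rect [630.2 307.7] size [22.5 20.4] ang 45.7 circ [629.4 309.1] 12.1
the job is handed in; nothing more can be done
59.2 None
```

The job is done and handed in at about 59 s of the 210 s allowed; the hand-in gives no verdict.

- **Worn bushings:** Two housings held one. I set each housing on the stand, the pin poked its bushing up, and I put the bushing in the red tray. The last top view shows both there, at about (0.63, 0.31) and (0.63, 0.25) m.
- **Housings:** All three, including the one that started empty, lie flat on the green mat. Each has a new brass bushing that looks flush, with its spot within about 1 mm of the housing's centre.
- **Knocked bushing:** One new bushing was knocked aside during the run. I found it again by camera and used it.
- **Bystanders:** I kept the arm away from the jar, tape and wrench; a view partway through showed them in place. I did not measure their positions again at the end.

The checks agreed with each other to within about 1–2 mm, the camera calibration's accuracy. The gripper was open and clear of everything at hand-in.

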